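# Sort the element carriers onto their piles

## Robot

A 6-joint arm with a two-finger parallel gripper is mounted at the origin on the work surface. World frame = base frame: x ahead of the robot, y to its left, z up, the work surface at z = 0. Lengths are in m, angles in rad, forces in N, time in s.
With the tool pointing down it reaches from about 0.375 to 0.9 m from the base axis. Payload 3.1 kg.
Tool frame: the origin (TCP) lies between the finger pads; the fingertips stand 11 mm ahead of it and the grasp point (between the pads) lies 8 mm behind it; z points along the fingers, y is the direction in which the jaws open and shut (so a half turn about z gives the same grasp; the last joint's range is limited). The gripper opens to 85 mm and grips with 20 to 120 N. Pads are 22 mm wide; open, the fingers measure 114 mm over their backs; the gripper's body (76 mm by 85 mm) begins 54 mm behind the grasp point. The pads swing forward as they close: fully open they stand 13 mm farther back than shut.
Start: joints at [0.994, 0.527, 1.433, -0, 1.181, -0.178], TCP at [0.243, 0.576, 0.242] pointing down, gripper open.
Joint ranges: [-3.08, 3.08], [-0.75, 2.2], [0.22, 2.44], [-1.43, 4.57], [0, 2.65], [-2.85, 2.85]. Speed limits (rad/s): [2.79, 2.79, 3.14, 3.14, 3.14, 3.14].

## Interface

Orientations are given as a unit quaternion [x, y, z, w].
In Python, from station import manip gives the robot as it stands.
- The arm moves only by the tool move_arm, never from a script. Its argument "deltas" is a list of rows, each a list of 5 numbers: the shift along the tool's x, y, z in units of 40 cm (1.0 is 40 cm), then the turn about the tool's z in units of 0.5 rad (1.0 is 0.5 rad), then the opening in per cent of the stroke, from 0 (shut) to 100 (fully open). In form: [[x, y, z, twist, grip], ...]. A call has exactly 8 rows; each row is the pose to reach, as a shift and turn from the pose commanded when the call began, along the tool's axes at that moment; what a row does not reach only later rows make up. A row lasts 1/12 s, in which the tool goes at most 41.7 mm and 7.16 degrees, less where a joint would pass 70% of its speed; a pose out of reach is approached as far as the arm can. A call with a number of a shift or a turn outside -1 to 1 is refused whole. A call with a gripper value outside its range is refused whole. The fingers move at their own pace and stop on an object; "force" is the grip in N (left out, the last holds). Time passes only in rows, so rows that repeat a pose let the fingers close, or fill a call up. It gives the time, the measured TCP pose, the force and the opening at its end, in the units of the state.
- manip.sense(): the state, without advancing time (a new reading comes with each control period).
- manip.snapshot(name): name is "scene" or "top"; returns (picture, depth): 400x640x3 uint8, red, green, blue; 400x640 float32, m along the optical axis (not along the pixel's ray), 0 where there is no reading.
- manip.get_calibration(name): a dict with "vfov" (degrees; the focal length in pixels is half the picture's height over the tangent of half this angle, whatever the lens; pixels are square), "cx", "cy" (the principal point, pixels), "pose" (4x4, takes a point from camera to world coordinates). Camera axes: x right, y down, z forward; pixel columns grow to the right and rows downward; lengths in m; the calibration is good to about 2 mm. A picture is of the moment at which its call begins. get_calibration takes no time and is no camera call.
- manip.sign_off(): hands the job in, once; it reports no verdict.
The state is a dict: "t": time; "q": joint angles; "qd": joint speeds; "tau": joint torques, N m; "tcp_pos": TCP position; "tool_rot": TCP orientation; "force": force on the tool from outside, world axes, zero at the start; "ft_torque": the same for the moment, N m; "finger_gap": opening from 0.0 (shut) to 1.0 (fully open).
Only numpy, scipy, OpenCV 4.12 (cv2) and the standard library are available. Lean on these libraries where they do the work, as an engineer would, in place of code of your own. Each camera call takes 0.05 s, during which the arm holds its last target.

## Task

Four finished heater-element carriers lie loose on the bench; stack each one on the pile of its own type, bushes up and square on the carrier below, with its rows of ceramic bushes lying right over the rows beneath. Set each down gently, for the ceramic chips if it is dropped or rammed, and do not shove or knock over the pot and the jar that stand among them.

Things in the scene. Friction and masses are not known exactly. Their poses are not given: they have to be found in the camera images.
- carrier_long: Loose, 190 g: 150 x 64 mm (x by y) long narrow zinc-steel plate, 3 mm thick, with 3 upright rows of white ceramic bushes (20 mm diameter, 20 mm pitch) along y at x = -58, 0, 58 mm; 3 bushes each. A row is a ridge 14 mm thick (in x), its bushes 12 to 32 mm above the underside: pinch the middle row at the centre, fingers closing along x, opened only part way to clear the other rows. Origin: centre of underside, z up. Same after a half turn.
- carrier_square: Loose, 230 g: 114 x 114 mm square zinc-steel plate, 3 mm thick, with 3 upright rows of white ceramic bushes (20 mm diameter, 20 mm pitch) along y at x = -47, 0, 47 mm; 5 bushes each. A row is a ridge 14 mm thick (in x), its bushes 12 to 32 mm above the underside: pinch the middle row at the centre, fingers closing along x, opened only part way to clear the other rows. Origin: centre of underside, z up. Same after a half turn.
- carrier_oblong: Loose, 210 g: 128 x 84 mm (x by y) oblong zinc-steel plate, 3 mm thick, with 3 upright rows of white ceramic bushes (20 mm diameter, 20 mm pitch) along y at x = -52, 0, 52 mm; 4 bushes each. A row is a ridge 14 mm thick (in x), its bushes 12 to 32 mm above the underside: pinch the middle row at the centre, fingers closing along x, opened only part way to clear the other rows. Origin: centre of underside, z up. Same after a half turn.
- carrier_round: Loose, 210 g: 126 mm round zinc-steel plate, 3 mm thick, with 3 upright rows of white ceramic bushes (20 mm diameter, 20 mm pitch) along y at x = -47, 0, 47 mm; 3, 5, 3 bushes. A row is a ridge 14 mm thick (in x), its bushes 12 to 32 mm above the underside: pinch the middle row at the centre, fingers closing along x, opened only part way to clear the other rows. Origin: centre of underside, z up. Same after a half turn.
- pile_long: Fixed pile of the long type: 12 mm plywood board, 5 mm larger than the plates all round, and two 150 x 64 mm (x by y) long narrow carriers stacked on it, bushes up (rows along y at x = -58, 0, 58 mm; 3 bushes each). Origin: centre of the board's underside, on the bench; z up. The top bushes, on which the next plate rests flat, end 76 mm above it; 108 mm with one carrier added. Same after a half turn.
- pile_square: Fixed pile of the square type: 12 mm plywood board, 5 mm larger than the plates all round, and two 114 x 114 mm square carriers stacked on it, bushes up (rows along y at x = -47, 0, 47 mm; 5 bushes each). Origin: centre of the board's underside, on the bench; z up. The top bushes, on which the next plate rests flat, end 76 mm above it; 108 mm with one carrier added. Same after a half turn.
- pile_oblong: Fixed pile of the oblong type: 12 mm plywood board, 5 mm larger than the plates all round, and two 128 x 84 mm (x by y) oblong carriers stacked on it, bushes up (rows along y at x = -52, 0, 52 mm; 4 bushes each). Origin: centre of the board's underside, on the bench; z up. The top bushes, on which the next plate rests flat, end 76 mm above it; 108 mm with one carrier added. Same after a half turn.
- pile_round: Fixed pile of the round type: 12 mm plywood board, 5 mm larger than the plates all round, and two 126 mm round carriers stacked on it, bushes up (rows along y at x = -47, 0, 47 mm; 3, 5, 3 bushes). Origin: centre of the board's underside, on the bench; z up. The top bushes, on which the next plate rests flat, end 76 mm above it; 108 mm with one carrier added. Same after a half turn.
- bush_pot: Bystander, loose: small open steel pot with white bushes in it, 42 mm across and 36 mm high, 160 g, standing among the carriers. Origin: centre of its underside.
- rivet_jar: Bystander, loose: clear closed jar with a black cap, 36 mm across and 58 mm high, 120 g, standing among the carriers. Origin: centre of its underside.

How it is judged:
By the outcome, as a careful person would: the job done as asked, in the order asked, and still so for the second after the job is handed in, with the robot touching nothing.
It also fails if it takes over 115 s, if anything falls off the work surface, if the arm or the gripper's body presses on something with over 40 N, if the wrist force passes 120 N, or if a joint passes its speed limit or range.

## Working session

There is one attempt and no reset: what is moved stays moved. The work goes in short steps, Python scripts to look and compute and a tool call to move; the robot and the scene stay as the last step left them, time stands still between calls to the robot, and variables do not carry over. Pictures are saved under pics/ and viewed, and the job is handed in when it is done.

Besides the shell and the picture viewer there is one more tool, called after "Call:" as a command line: name --pt "numbers of a row" for each row, then --argument value for the rest. move_arm: Moves the arm, as the interface text tells. Its arguments: {"type":"object","properties":{"deltas":{"type":"array","items":{"type":"array","items":{"type":"number"}}},"force":{"type":"number"}},"required":["deltas"]}

```bash
ls; mkdir -p pics; python3 - <<'E'
from station import manip
import cv2, numpy as np
np.set_printoptions(precision=4,suppress=True)
print(manip.sense())
for n in ("scene","top"):
    c=manip.get_calibration(n); print(n,c)
    p,d=manip.snapshot(n); cv2.imwrite(f"pics/{n}0.png",p[:,:,::-1]); np.save(f"pics/{n}0_d.npy",d); np.save(f"pics/{n}0_p.npy",p)
E
```

```text
pics
{'t': 0.0, 'q': array([ 0.9935,  0.5284,  1.4339, -0.    ,  1.1814, -0.1785]), 'qd': array([-0.0007, -0.0004,  0.0005, -0.0003, -0.0007, -0.0008]), 'tau': array([ -0.0011, -44.2347, -17.8026,  -0.0003,   0.0085,   0.    ]), 'tcp_pos': array([0.2423, 0.5753, 0.2413]), 'tool_rot': array([ 0.1981,  0.9802, -0.001 , -0.0004]), 'force': array([ 0.5422, -0.4772,  0.099 ]), 'ft_torque': array([-0.0107, -0.0223, -0.0024]), 'finger_gap': 0.9950524635713445}
scene {'vfov': 53.744242437336894, 'cx': 321.1947835802132, 'cy': 203.35660467357673, 'pose': array([[ 0.7461,  0.5457, -0.3816,  0.8862],
       [ 0.6659, -0.6105,  0.4288, -0.387 ],
       [ 0.001 , -0.574 , -0.8189,  0.7592],
       [ 0.    ,  0.    ,  0.    ,  1.    ]])}
top {'vfov': 52.72344379060064, 'cx': 321.9475875706719, 'cy': 201.87696646534366, 'pose': array([[-0.0184, -0.9979,  0.0628,  0.4866],
       [-0.9998,  0.0187,  0.0033, -0.0044],
       [-0.0044, -0.0627, -0.998 ,  0.8848],
       [ 0.    ,  0.    ,  0.    ,  1.    ]])}
```

View pics/top0.png

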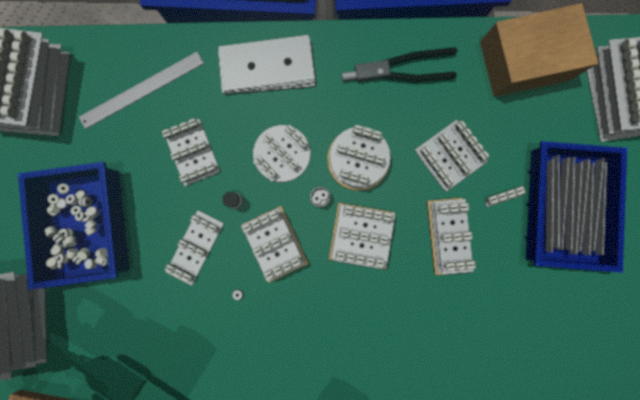

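View pics/scene0.png

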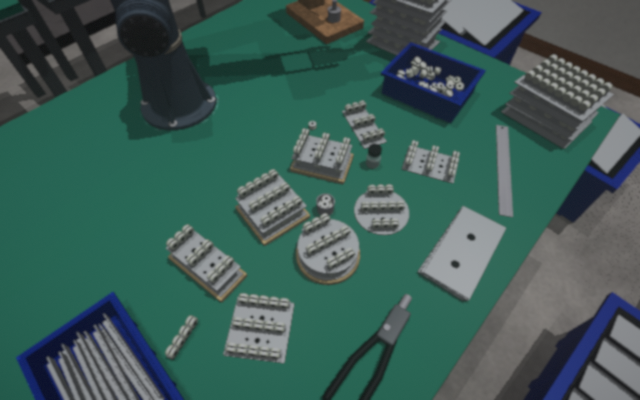

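The top view shows loose pieces at (190,152) oblong, (193,247) long, (282,153) round and (453,153) square. The piles are at (275,243) oblong, (363,236) square, (452,236) long and (360,157) round. The jar is at (234,200) and the pot at (320,197). I'll zoom in for detail.

```bash
python3 - <<'E'
import cv2, numpy as np
p=np.load("pics/top0_p.npy")[:,:,::-1]; d=np.load("pics/top0_d.npy")
c=p[110:305,155:355]; cv2.imwrite("pics/zl.png",cv2.resize(c,None,fx=3,fy=3,interpolation=cv2.INTER_CUBIC)[:600])
c=p[110:305,320:535]; cv2.imwrite("pics/zr.png",cv2.resize(c,None,fx=3,fy=3,interpolation=cv2.INTER_CUBIC)[:600])
print(d[200,330:340], (d==0).mean(), d[236,345:385:4])
E
cat > h.py <<'E'
import cv2, numpy as np
from station import manip
np.set_printoptions(precision=4,suppress=True)
def K(n):
    c=manip.get_calibration(n); f=200/np.tan(np.radians(c["vfov"]/2)); return f,c["cx"],c["cy"],np.array(c["pose"])
def ray(n,uv,z):
    f,cx,cy,T=K(n); uv=np.atleast_2d(np.asarray(uv,float))
    r=np.c_[(uv[:,0]-cx)/f,(uv[:,1]-cy)/f,np.ones(len(uv))]@T[:3,:3].T
    o=T[:3,3]; s=(z-o[2])/r[:,2]; return o+s[:,None]*r
def cloud(n,d):
    f,cx,cy,T=K(n); v,u=np.mgrid[:400,:640]
    P=np.stack([(u-cx)/f*d,(v-cy)/f*d,d],-1)@T[:3,:3].T+T[:3,3]; return P
def proj(n,P):
    f,cx,cy,T=K(n); q=(np.atleast_2d(P)-T[:3,3])@T[:3,:3]; return np.c_[f*q[:,0]/q[:,2]+cx,f*q[:,1]/q[:,2]+cy]
E
python3 - <<'E'
from h import *
for n in("top","scene"):
    P=cloud(n,np.load(f"pics/{n}0_d.npy")); p=np.load(f"pics/{n}0_p.npy")
    g=(p[:,:,1]>1.3*p[:,:,0])&(p[:,:,1]>60)&(p[:,:,2]<p[:,:,1])
    g[:, :150]=0; g[:,500:]=0
    print(n,np.percentile(P[g][:,2],[1,25,50,75,99]))
    # height image
    z=P[:,:,2]; cv2.imwrite(f"pics/{n}_z.png",np.clip(z*2000,0,255).astype(np.uint8))
E
```

```text
[0.8876102  0.88588065 0.8896371  0.8854765  0.88558173 0.8856809
 0.8849984  0.8880487  0.8833727  0.8867273 ] 0.00400390625 [0.8139604  0.8108407  0.8045838  0.8086675  0.8075669  0.81244785
 0.83364326 0.8059707  0.8060994  0.8055656 ]
top [-0.0033 -0.0007  0.0004  0.0015  0.0048]
scene [-0.0044 -0.0019 -0.001  -0.      0.003 ]
```

View pics/zl.png

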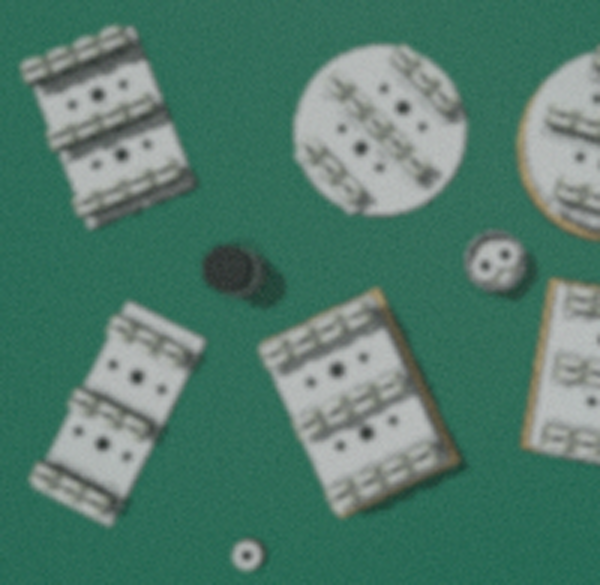

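View pics/zr.png

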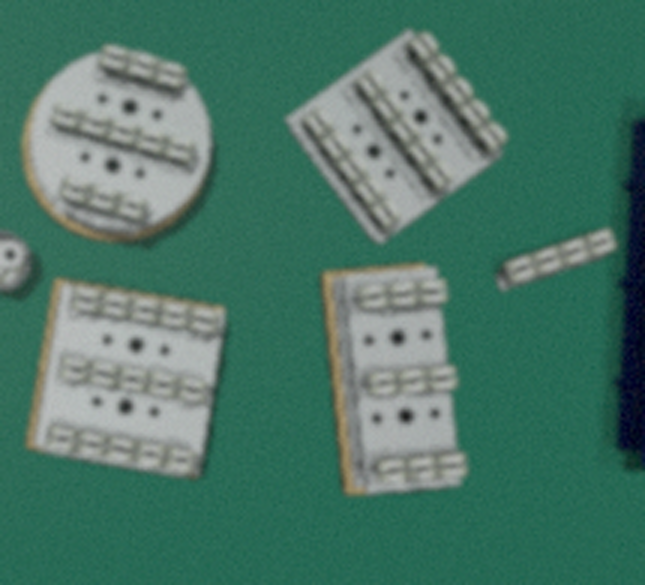

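View pics/top_z.png

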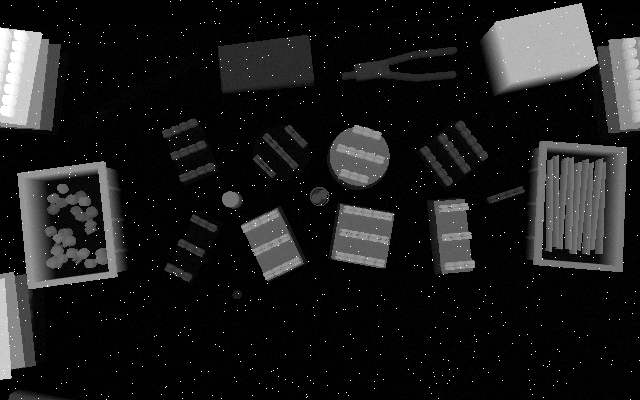

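```bash
cat > meas.py <<'E'
from h import *
OBJ={ # approx px in top, radius mm, bush-top height, rows x
 'long':((193,247),.085,.032),'square':((453,153),.085,.032),'oblong':((190,152),.080,.032),'round':((282,153),.068,.032),
 'Plong':((455,236),.083,.076),'Psquare':((363,236),.085,.076),'Poblong':((273,243),.08,.076),'Pround':((360,156),.068,.076)}
PITCH={'long':.058,'square':.047,'oblong':.052,'round':.047}
def rows(P,c,R,zt,pitch,band=.006):
    """fit three parallel row lines to points near bush-top height"""
    m=(np.abs(P[...,2]-zt+.001)<band)&(np.hypot(P[...,0]-c[0],P[...,1]-c[1])<R)
    Q=P[m][:,:2]
    def cost(a):
        u=np.array([np.cos(a),np.sin(a)]); s=Q@u
        # phase-fold: sharpness of s modulo pitch
        return -np.abs(np.exp(2j*np.pi*s/pitch).mean())
    A=np.radians(np.arange(0,180,.25)); a=A[np.argmin([cost(x) for x in A])]
    u=np.array([np.cos(a),np.sin(a)]); v=np.array([-u[1],u[0]])
    s=(Q-c)@u; t=(Q-c)@v
    ph=np.angle(np.exp(2j*np.pi*s/pitch).mean())/2/np.pi*pitch
    # choose shift so that three rows are covered
    best=max((ph+k*pitch for k in(-1,0,1)),key=lambda s0:sum((abs(s-s0-i*pitch)<.01).sum()>20 for i in(-1,0,1))*1000-abs(s0)*1000)
    ctr=[];ex=[]
    for i in(-1,0,1):
        k=abs(s-best-i*pitch)<.012
        if k.sum()<5: ctr.append(np.nan);ex.append((np.nan,)*3);continue
        lo,hi=np.percentile(t[k],[2,98]);ls,hs=np.percentile(s[k],[3,97])
        ctr.append((ls+hs)/2);ex.append((lo,hi,hi-lo,hs-ls,k.sum()))
    ex=np.array(ex); s0=np.nanmean(ctr); t0=np.nanmean((ex[:,0]+ex[:,1])/2)
    return c+s0*u+t0*v,np.degrees(a),np.array(ctr),ex
E
python3 - <<'E'
from meas import *
C={n:cloud(n,np.load(f"pics/{n}0_d.npy")) for n in("top","scene")}
for k,(px,R,zt) in OBJ.items():
    c=ray("top",px,zt)[0,:2]
    for n in C:
        x,a,ct,ex=rows(C[n],c,R,zt,PITCH[k.lstrip('P')])
        print(k,n,x,"ang %.2f"%a,"rows mm",(np.diff(ct)*1e3).round(1),"len",(ex[:,2]*1e3).round(1),"w",(ex[:,3]*1e3).round(1),"mid",((ex[:,0]+ex[:,1])*500).round(1))
E
```

```text
long top [0.4492 0.2782] ang 152.25 rows mm [57.8 58.1] len [56.6 55.5 55.3] w [13.4 13.4 13.4] mid [-5.8 -5.4 -5. ]
long scene [0.4476 0.2775] ang 152.75 rows mm [58.  56.7] len [54.8 54.9 53.8] w [14.3 14.6 14.2] mid [-4.2 -4.4 -3.8]
square top [ 0.641  -0.2863] ang 124.75 rows mm [47.  46.9] len [92.6 94.4 93.6] w [13.4 13.8 13.6] mid [0.7 0.8 0.7]
square scene [ 0.6404 -0.2868] ang 124.75 rows mm [47.  47.1] len [92.1 92.4 91.8] w [13.5 13.4 14.1] mid [1.1 1.5 1.5]
oblong top [0.6587 0.2845] ang 21.25 rows mm [51.9 52.2] len [74.4 74.  73.5] w [13.7 13.5 13.9] mid [3.6 4.  2.8]
oblong scene [0.6576 0.283 ] ang 21.00 rows mm [51.7 52.1] len [70.2 69.4 71.4] w [13.2 13.1 13.5] mid [1.4 1.9 4.2]
round top [0.6526 0.0869] ang 133.25 rows mm [46.7 46.8] len [55.4 93.7 55.4] w [12.8 13.5 13.5] mid [-7.8 -7.7 -8.9]
round scene [0.6515 0.0865] ang 133.25 rows mm [47.4 46.7] len [54.4 93.5 53.9] w [13.8 15.  14.2] mid [-7.  -6.7 -7.3]
Plong top [ 0.4644 -0.2706] ang 3.75 rows mm [57.7 57.8] len [55.3 55.7 55.5] w [12.5 12.8 13. ] mid [-4.9 -4.5 -4.8]
Plong scene [ 0.4637 -0.2719] ang 4.00 rows mm [57.8 57.9] len [54.7 54.3 54.3] w [14.4 14.  14.3] mid [-5.8 -6.2 -5.8]
Psquare top [ 0.4682 -0.0844] ang 169.00 rows mm [46.9 46.7] len [93.8 94.  93.7] w [13.5 13.2 13.5] mid [1.6 1.6 2. ]
Psquare scene [ 0.4672 -0.0856] ang 169.00 rows mm [46.9 46.9] len [92.7 91.8 91.2] w [14.  14.2 14.2] mid [2.8 3.1 3.5]
Poblong top [0.4544 0.103 ] ang 24.50 rows mm [51.8 51.8] len [75.  73.7 75. ] w [13.2 13.4 13.4] mid [6.  6.6 6.1]
Poblong scene [0.4538 0.1013] ang 24.50 rows mm [51.9 52. ] len [71.6 71.2 71.9] w [13.4 13.7 13.3] mid [4.3 6.3 4.1]
Pround top [ 0.6348 -0.081 ] ang 162.25 rows mm [46.6 47. ] len [55.6 93.6 54.7] w [13.4 13.7 13.2] mid [-1.2 -1.3 -1.1]
Pround scene [ 0.6339 -0.0821] ang 162.50 rows mm [47.1 46.9] len [54.6 93.5 54.4] w [13.5 13.5 13.6] mid [ 0.1 -0.2  0.4]
```

```bash
cat > plan.py <<'E'
import sys
from h import *
from scipy.spatial.transform import Rotation as Ro
def plan(x,y,z,yaw=None):
    s=manip.sense(); R=Ro.from_quat(s["tool_rot"]).as_matrix(); p=s["tcp_pos"]
    cur=np.degrees(np.arctan2(R[1,1],R[0,1]))
    d=R.T@(np.array([x,y,z])-p)/.4
    dy=0 if yaw is None else (yaw-cur+180)%360-180
    print("t %.2f"%s["t"],"pos",p,"yaw %.2f"%cur,"tilt %.2f"%np.degrees(np.arccos(-R[2,2])),"gap %.3f"%s["finger_gap"],"F",s["force"],"q",s["q"])
    print("delta",d.round(4),"twist %.3f"%(-np.radians(dy)/.5), "down1mm",(R.T@[0,0,-.001]/.4).round(4))
if __name__=="__main__": plan(*map(float,sys.argv[1:]))
E
python3 plan.py .658 .2838 .15 21.1
```

```text
t 0.10 pos [0.2423 0.5754 0.2414] yaw 67.15 tilt 0.11 gap 0.996 F [-0.6561  0.2633 -0.1819] q [ 0.9935  0.5284  1.4338 -0.      1.1814 -0.1785]
delta [-1.2408 -0.2678  0.2287] twist 1.607 down1mm [-0.      0.      0.0025]
```

Call:
move_arm --pt "-0.1 -0.02 0 0.1 40" --pt "-0.2 -0.04 0 0.25 40" --pt "-0.3 -0.06 0 0.4 40" --pt "-0.4 -0.08 0 0.55 40" --pt "-0.5 -0.1 0 0.7 40" --pt "-0.6 -0.12 0 0.8 40" --pt "-0.7 -0.14 0 0.8 40" --pt "-0.7 -0.14 0 0.8 40" --force 40

```text
t: 0.77
tcp_pos: [0.4859, 0.4111, 0.2419]
tool_rot: [0.392, 0.92, 0.0, 0.002]
force: [0.4, 1.2, 0.2]
finger_gap: 0.401
```

```bash
python3 plan.py .658 .2838 .12 21.1
```

```text
t 0.77 pos [0.4859 0.4111 0.2419] yaw 43.83 tilt 0.27 gap 0.401 F [0.4292 1.2006 0.1722] q [ 0.5285  0.5427  1.4045 -0.004   1.1913 -0.235 ]
delta [-0.5261  0.0894  0.3072] twist 0.793 down1mm [ 0.     -0.      0.0025]
```

Call:
move_arm --pt "-0.1 0.02 0 0.15 40" --pt "-0.2 0.04 0 0.3 40" --pt "-0.3 0.055 0.05 0.45 40" --pt "-0.4 0.07 0.13 0.6 40" --pt "-0.48 0.082 0.22 0.75 40" --pt "-0.526 0.089 0.307 0.79 40" --pt "-0.526 0.089 0.307 0.79 40" --pt "-0.526 0.089 0.307 0.79 40"

```text
t: 1.43
tcp_pos: [0.6496, 0.287, 0.114]
tool_rot: [0.563, 0.826, -0.004, -0.003]
force: [-0.6, -0.0, -0.3]
finger_gap: 0.402
```

```bash
python3 plan.py .658 .2838 .02 21.1;  python3 - <<'E'
from h import *
P=[manip.snapshot(n)[0] for n in("top","scene")]
a=cv2.resize(P[0][90:220,130:300],None,fx=3,fy=3,interpolation=2);b=cv2.resize(P[1][80:220,330:500],(390,390))
cv2.imwrite("pics/a1.png",np.hstack([a[:390],b[:,:280]])[:,:,::-1])
E
```

```text
t 1.43 pos [0.6496 0.287  0.114 ] yaw 21.46 tilt 0.55 gap 0.402 F [-0.5771 -0.019  -0.2861] q [ 0.2592  0.7875  1.2886 -0.0004  1.0751 -0.1152]
delta [-0.0152  0.0189  0.2347] twist 0.013 down1mm [-0.      0.      0.0025]
```

View pics/a1.png

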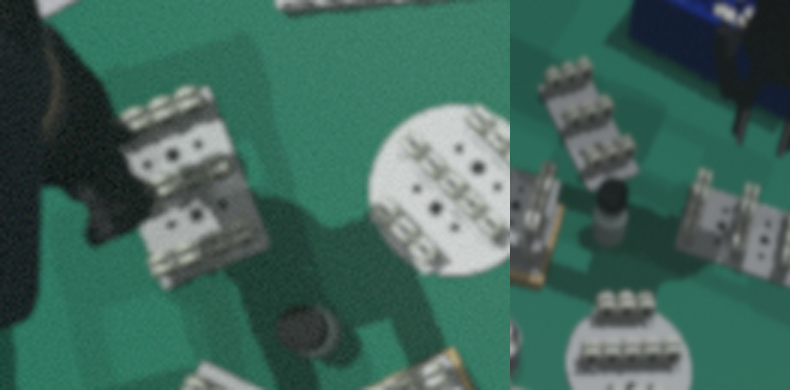

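```bash
python3 plan.py .658 .2838 .02 21.1;  python3 - <<'E'
from h import *
s=manip.sense()
for n in("top","scene"):
    p=manip.snapshot(n)[0].copy(); uv=proj(n,[s["tcp_pos"],[.658,.2838,.03],[.658,.2838,.114]]); print(n,uv)
    for q,c in zip(uv,((255,0,0),(255,255,0),(0,255,255))): cv2.circle(p,tuple(int(round(i)) for i in q),2,c,-1)
    cv2.imwrite(f"pics/b_{n}.png",cv2.resize(p[60:260,100:500] if n=="top" else p[:250,240:640],(800,500))[:,:,::-1])
E
```

```text
t 1.53 pos [0.6503 0.2902 0.1192] yaw 21.62 tilt 0.12 gap 0.400 F [-0.4948  0.7309  0.0428] q [ 0.263   0.781   1.2864  0.0008  1.0762 -0.1147]
delta [-0.0222  0.0124  0.2479] twist 0.018 down1mm [-0.      0.      0.0025]
top [[168.7872 144.6982]
 [187.7522 149.5948]
 [173.1547 141.26  ]]
scene [[440.889  127.0658]
 [433.143  156.4401]
 [441.708  131.7934]]
```

View pics/b_top.png

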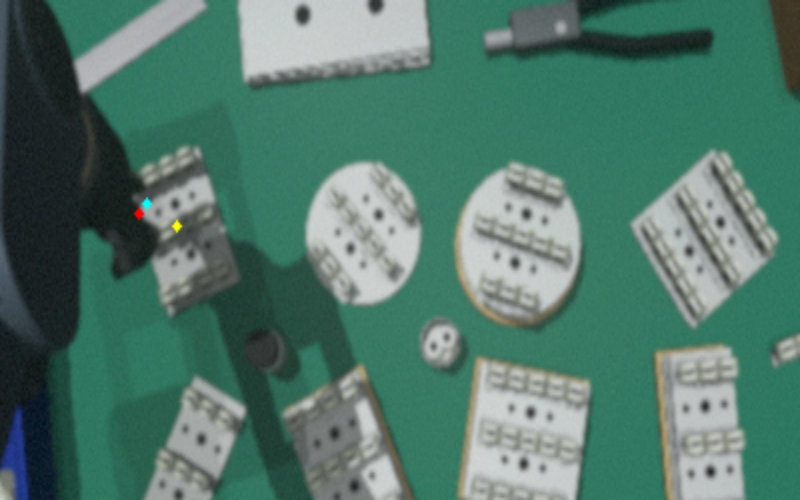

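View pics/b_scene.png

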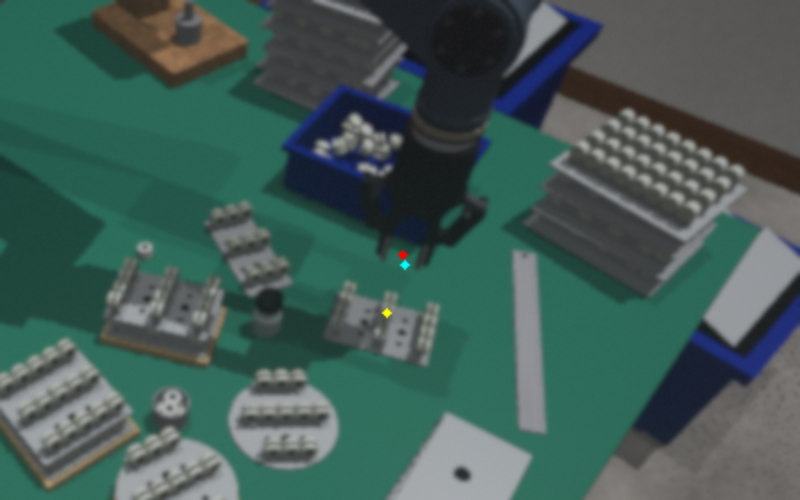

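Call:
move_arm --pt "-0.012 0.006 0.02 0.018 40" --pt "-0.022 0.0125 0.06 0.018 40" --pt "-0.022 0.0125 0.1 0.018 40" --pt "-0.022 0.0125 0.135 0.018 40" --pt "-0.022 0.0125 0.16 0.018 40" --pt "-0.022 0.0125 0.17 0.018 40" --pt "-0.022 0.0125 0.17 0.018 40" --pt "-0.022 0.0125 0.17 0.018 40"

```text
t: 2.3
tcp_pos: [0.6592, 0.2835, 0.0514]
tool_rot: [0.566, 0.825, 0.0, 0.0]
force: [-0.0, 1.1, 1.0]
finger_gap: 0.4
```

```bash
python3 plan.py .658 .2838 .02 21.1;  python3 - <<'E'
from h import *
s=manip.sense()
n="scene"
p=manip.snapshot(n)[0].copy(); uv=proj(n,[s["tcp_pos"],[.658,.2838,.032]]); print(n,uv)
cv2.imwrite(f"pics/c_{n}.png",cv2.resize(p[80:220,360:500],(560,560),interpolation=2)[:,:,::-1])
E
```

```text
t 2.30 pos [0.6592 0.2835 0.0514] yaw 21.10 tilt 0.00 gap 0.400 F [-0.01    1.1293  1.038 ] q [ 0.2508  0.872   1.2991 -0.      0.9705 -0.1174]
delta [ 0.0018 -0.0025  0.0784] twist -0.000 down1mm [ 0.     -0.      0.0025]
scene [[435.5572 150.8244]
 [433.3328 155.8939]]
```

View pics/c_scene.png

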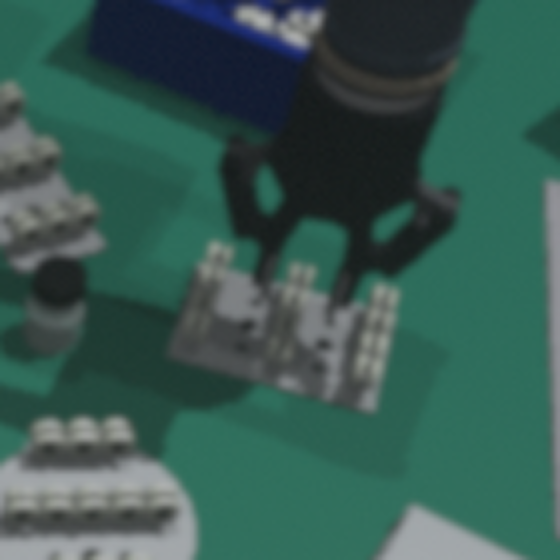

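Call:
move_arm --pt "0.002 -0.0025 0.025 0 40" --pt "0.002 -0.0025 0.05 0 40" --pt "0.002 -0.0025 0.068 0 40" --pt "0.002 -0.0025 0.0775 0 40" --pt "0.002 -0.0025 0.0775 0 40" --pt "0.002 -0.0025 0.0775 0 30" --pt "0.002 -0.0025 0.0775 0 22" --pt "0.002 -0.0025 0.0775 0 10" --force 40

```text
t: 3.02
tcp_pos: [0.6585, 0.2839, 0.0212]
tool_rot: [0.566, 0.825, 0.001, 0.0]
force: [0.1, 0.1, -1.7]
finger_gap: 0.153
```

Call:
move_arm --pt "0 0 0 0 5" --pt "0 0 0 0 5" --pt "0 0 -0.005 0 5" --pt "0 0 -0.02 0 5" --pt "0 0 -0.05 0 5" --pt "0 0 -0.075 0 5" --pt "0 0 -0.075 0 5" --pt "0 0 -0.075 0 5"

```text
t: 3.68
tcp_pos: [0.6589, 0.284, 0.0523]
tool_rot: [0.566, 0.825, 0.001, 0.001]
force: [-0.3, -0.3, -1.9]
finger_gap: 0.155
```

```bash
python3 plan.py .658 .2838 .2 ;  python3 - <<'E'
from h import *
s=manip.sense()
n="scene"
p=manip.snapshot(n)[0].copy()
cv2.imwrite(f"pics/d_{n}.png",cv2.resize(p[60:200,360:500],(560,560),interpolation=2)[:,:,::-1])
E
```

```text
t 3.68 pos [0.6589 0.284  0.0523] yaw 21.09 tilt 0.18 gap 0.155 F [-0.2896 -0.3349 -1.9346] q [ 0.2517  0.8697  1.3016 -0.      0.9671 -0.1164]
delta [ 0.0001 -0.0012 -0.3692] twist -0.000 down1mm [ 0.     -0.      0.0025]
```

View pics/d_scene.png

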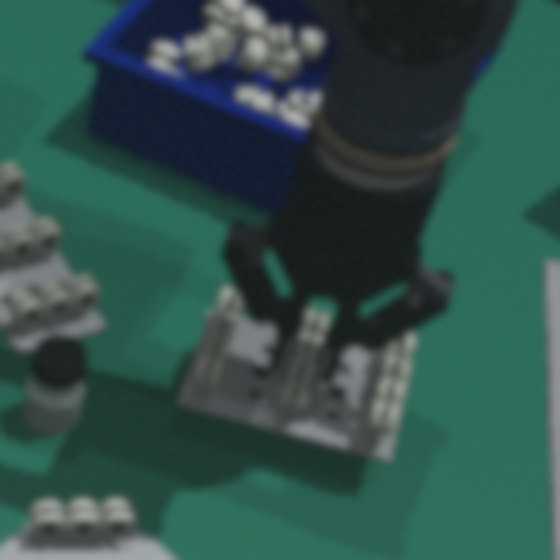

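```bash
python3 plan.py .4541 .1022 .19 24.5
```

```text
t 3.73 pos [0.6582 0.2839 0.0514] yaw 21.09 tilt 0.08 gap 0.158 F [ 0.0068  0.4656 -1.9609] q [ 0.2517  0.8706  1.3025  0.      0.9671 -0.1164]
delta [-0.2402 -0.6391 -0.3472] twist -0.119 down1mm [ 0.     -0.      0.0025]
```

Call:
move_arm --pt "0 0 -0.08 0 5" --pt "0 0 -0.17 0 5" --pt "0 0 -0.26 0 5" --pt "0 0 -0.32 0 5" --pt "-0.02 -0.05 -0.347 0 5" --pt "-0.05 -0.13 -0.347 -0.03 5" --pt "-0.08 -0.22 -0.347 -0.06 5" --pt "-0.115 -0.31 -0.347 -0.1 5"

```text
t: 4.4
tcp_pos: [0.5571, 0.1957, 0.1892]
tool_rot: [0.544, 0.839, -0.0, -0.0]
force: [0.1, -1.0, -2.9]
finger_gap: 0.154
```

```bash
python3 plan.py .4541 .1022 .19 24.5
```

```text
t 4.40 pos [0.5571 0.1957 0.1892] yaw 24.06 tilt 0.01 gap 0.154 F [ 0.1424 -1.0453 -2.8898] q [ 0.1488  0.5461  1.5737 -0.      1.022  -0.2711]
delta [-0.1086 -0.3304 -0.0018] twist -0.015 down1mm [-0.      0.      0.0025]
```

Call:
move_arm --pt "-0.03 -0.09 0 0 5" --pt "-0.06 -0.18 0 0 5" --pt "-0.08 -0.25 0 -0.01 5" --pt "-0.097 -0.3 0 -0.015 5" --pt "-0.107 -0.327 0 -0.015 5" --pt "-0.109 -0.33 0 -0.015 5" --pt "-0.109 -0.33 0 -0.015 5" --pt "-0.109 -0.33 0 -0.015 5"

```text
t: 5.07
tcp_pos: [0.4577, 0.1032, 0.1896]
tool_rot: [0.542, 0.84, 0.001, 0.001]
force: [0.6, 0.4, -2.1]
finger_gap: 0.153
```

```bash
python3 plan.py .4541 .1022 .12 24.5; cat > held.py <<'E'
import sys
from meas import *
from plan import Ro
def held(k,h=.0212,tag="h"):
    s=manip.sense(); p=s["tcp_pos"]; R=Ro.from_quat(s["tool_rot"]).as_matrix(); yaw=np.degrees(np.arctan2(R[1,1],R[0,1]))
    for n in("top","scene"):
        im,d=manip.snapshot(n); P=cloud(n,d); cv2.imwrite(f"pics/{tag}_{n}.png",im[:,:,::-1])
        white=im.min(2)>120
        P=P.copy(); 
        try:
            x,a,ct,ex=rows(P,p[:2],OBJ[k][1],p[2]-h+.032,PITCH[k])
            print(n,"ctr-tcp mm",((x-p[:2])*1e3).round(1),"in tool",((R.T[:2,:2])@(x-p[:2])*1e3).round(1),"ang-yaw %.2f"%((a-yaw+90)%180-90),"diff",(np.diff(ct)*1e3).round(1),"len",(ex[:,2]*1e3).round(1),"mid",((ex[:,0]+ex[:,1])*500).round(1),ex[:,-1])
        except Exception as e: print(n,"fail",e)
if __name__=="__main__": held(sys.argv[1],tag=sys.argv[2])
E
python3 held.py oblong h1
```

```text
t 5.07 pos [0.4577 0.1032 0.1896] yaw 24.37 tilt 0.15 gap 0.153 F [ 0.5984  0.3549 -2.1159] q [-0.0174  0.4015  1.8717  0.0005  0.8657 -0.4431]
delta [ 0.0016 -0.0096  0.1739] twist -0.004 down1mm [ 0.     -0.      0.0025]
top ctr-tcp mm [ 12. -25.] in tool [-27.8   0.6] ang-yaw 2.38 diff [49.4 54.3] len [26.2  2.1 29.7] mid [-22.3 -36.5 -24.6] [106.   6. 143.]
scene ctr-tcp mm [ 1.6 -2.9] in tool [-3.3  0.3] ang-yaw 1.63 diff [51.7 52.3] len [60.8 65.8 69.8] mid [-4.3 -3.3 -2.2] [123. 130. 148.]
```

```bash
python3 -c "
import cv2,numpy as np
a=cv2.imread('pics/h1_top.png')[120:320,150:400];b=cv2.imread('pics/h1_scene.png')[40:240,220:470]
cv2.imwrite('pics/h1.png',cv2.resize(np.vstack([a,b]),None,fx=1.5,fy=1.5))"
```

```text
(no output)
```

View pics/h1.png

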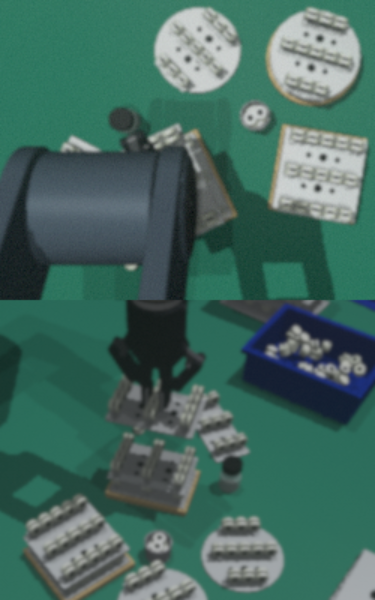

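```bash
sed -i 's/for n in("top","scene")/for n in CAMS/; s/^def held/CAMS=("scene",)\ndef held/' held.py; python3 held.py oblong h2;python3 held.py oblong h3; python3 plan.py .4541 .1022 .12 24.5;
```

```text
scene ctr-tcp mm [ 1.6 -2.8] in tool [-3.2  0.3] ang-yaw 1.83 diff [52.1 52.1] len [61.3 66.9 72.1] mid [-4.4 -3.  -2.3] [126. 141. 156.]
scene ctr-tcp mm [ 1.9 -3.5] in tool [-4.   0.3] ang-yaw 2.07 diff [51.9 52.1] len [60.1 65.5 71.2] mid [-4.3 -5.  -2.6] [123. 134. 156.]
t 5.27 pos [0.4568 0.1034 0.1892] yaw 24.43 tilt 0.05 gap 0.157 F [-1.0073  0.189  -2.5986] q [-0.0168  0.4018  1.8728  0.0002  0.8663 -0.4434]
delta [ 0.0001 -0.0074  0.1731] twist -0.002 down1mm [ 0.     -0.      0.0025]
```

```bash
cat > held2.py <<'E'
import sys
from meas import *
from plan import Ro
# precise: frame at tcp with tool yaw; per-row slopes, tilt and near-end
def analyse(P,p,yaw,R,zt,pitch,band=.009):
    m=(np.abs(P[...,2]-zt+.001)<band)&(np.hypot(P[...,0]-p[0],P[...,1]-p[1])<R); Q=P[m]
    a=np.radians(yaw); u=np.array([np.cos(a),np.sin(a)]); v=np.array([-u[1],u[0]])
    s=(Q[:,:2]-p[:2])@u; t=(Q[:,:2]-p[:2])@v; z=Q[:,2]; out=[]
    for i in(-1,0,1):
        k=abs(s-i*pitch)<.013
        if k.sum()<30: continue
        tb=np.arange(np.floor(t[k].min()*1e3/5)*5,t[k].max()*1e3,5)/1e3; X=[]
        for b in tb:
            kk=k&(t>=b)&(t<b+.005)
            if kk.sum()<6: continue
            X.append((b+.0025,(np.percentile(s[kk],5)+np.percentile(s[kk],95))/2,np.percentile(z[kk],85)))
        X=np.array(X)
        f=np.polyfit(X[:,0],X[:,1]-i*pitch,1); g=np.polyfit(X[:,0],X[:,2],1)
        out.append((np.degrees(-np.arctan(f[0])),f[1]*1e3,np.degrees(np.arctan(g[0])),g[1]*1e3,*(np.percentile(t[k],[1,99])*1e3)))
    return np.array(out)
if __name__=="__main__":
    k,h=sys.argv[1],float(sys.argv[2]); cams=sys.argv[3:] or ["scene"]
    for n in cams:
        s=manip.sense(); p=s["tcp_pos"]; R=Ro.from_quat(s["tool_rot"]).as_matrix(); yaw=np.degrees(np.arctan2(R[1,1],R[0,1]))
        P=cloud(n,manip.snapshot(n)[1]); print(n,"row: dang, s mm, tilt along row, ztop, tlo, thi | expect ztop",(p[2]-h+.032)*1e3)
        print(analyse(P,p,yaw,OBJ[k][1],p[2]-h+.032,PITCH[k]).round(2))
E
python3 held2.py oblong .0212
python3 - <<'E'
from held2 import *
for n in("top","scene"):
    P=cloud(n,np.load(f"pics/{n}0_d.npy"))
    print(n,"loose\n",analyse(P,np.array([.6582,.2838]),21.1,.08,.032,.052).round(2))
    print(n,"pile\n",analyse(P,np.array([.4541,.1022]),24.5,.08,.076,.052).round(2))
E
```

```text
scene row: dang, s mm, tilt along row, ztop, tlo, thi | expect ztop 200.03125896734312
[[  0.42   0.75  -0.68 197.8  -38.61  25.06]
 [  4.39  -1.15   7.23 202.21 -37.23  28.81]
 [  0.26   0.33   1.04 198.24 -38.28  37.55]]
top loose
 [[  0.11   0.48   0.01  31.53 -37.85  39.44]
 [  0.02   0.43   0.81  31.24 -37.56  38.99]
 [  0.38   0.36   0.81  31.3  -37.34  38.8 ]]
top pile
 [[ -0.04   0.94  -0.31  75.38 -37.97  39.11]
 [ -0.04   0.58   0.45  75.26 -38.17  39.11]
 [ -0.25   0.31   0.57  75.47 -37.83  39.19]]
scene loose
 [[  0.08  -0.58   0.99  29.83 -38.41  33.96]
 [  0.31  -0.77   0.59  30.04 -37.91  35.73]
 [ -0.01  -0.94   2.6   30.19 -38.15  38.64]]
scene pile
 [[ -0.1   -0.49  -0.29  73.77 -38.42  37.58]
 [  0.17  -0.39   1.07  73.49 -37.85  37.4 ]
 [ -0.08  -0.48   0.52  73.79 -38.43  35.77]]
```

```bash
python3 plan.py .4534 .1019 .104 24.2
```

```text
t 5.32 pos [0.4565 0.1033 0.1892] yaw 24.43 tilt 0.02 gap 0.151 F [-0.0339 -1.1579 -1.9468] q [-0.017   0.4016  1.8733  0.0001  0.8663 -0.4434]
delta [ 0.0001 -0.0085  0.213 ] twist 0.008 down1mm [ 0.     -0.      0.0025]
```

Call:
move_arm --pt "0 -0.0085 0.03 0.008 5" --pt "0 -0.0085 0.075 0.008 5" --pt "0 -0.0085 0.12 0.008 5" --pt "0 -0.0085 0.165 0.008 5" --pt "0 -0.0085 0.195 0.008 5" --pt "0 -0.0085 0.21 0.008 5" --pt "0 -0.0085 0.212 0.008 5" --pt "0 -0.0085 0.212 0.008 5"

```text
t: 5.98
tcp_pos: [0.453, 0.1015, 0.1044]
tool_rot: [0.543, 0.839, -0.0, -0.0]
force: [1.0, 0.2, -2.6]
finger_gap: 0.155
```

```bash
python3 plan.py .4534 .1019 .0972 24.2; python3 held2.py oblong .0212
```

```text
t 5.98 pos [0.453  0.1015 0.1044] yaw 24.17 tilt 0.01 gap 0.155 F [ 1.0228  0.2227 -2.5518] q [-0.021   0.557   1.9509  0.      0.6338 -0.4428]
delta [0.0004 0.0013 0.018 ] twist -0.001 down1mm [-0.      0.      0.0025]
scene row: dang, s mm, tilt along row, ztop, tlo, thi | expect ztop 115.19563561032243
[[ -0.32   1.12   1.19 113.11 -38.74  17.46]
 [  5.97  -1.99   6.98 116.8  -38.22  25.03]
 [  0.78   0.28   1.12 113.03 -37.95  37.17]]
```

Call:
move_arm --pt "0 0.001 0.004 0 5" --pt "0 0.001 0.008 0 5" --pt "0 0.001 0.011 0 5" --pt "0 0.001 0.0135 0 5" --pt "0 0.001 0.0155 0 5" --pt "0 0.001 0.017 0 5" --pt "0 0.001 0.018 0 5" --pt "0 0.001 0.018 0 5"

```text
t: 6.7
tcp_pos: [0.453, 0.1015, 0.0972]
tool_rot: [0.544, 0.839, -0.0, -0.0]
force: [-0.2, 0.0, -2.9]
finger_gap: 0.154
```

```bash
python3 plan.py .4534 .1019 .0972 24.2
```

```text
t 6.70 pos [0.453  0.1015 0.0972] yaw 24.15 tilt 0.01 gap 0.154 F [-0.1964  0.0483 -2.929 ] q [-0.021   0.5716  1.9552 -0.      0.615  -0.4424]
delta [0.0004 0.0013 0.0001] twist -0.002 down1mm [-0.      0.      0.0025]
```

Call:
move_arm --pt "0 0 0.0007 0 5" --pt "0 0 0.0014 0 5" --pt "0 0 0.002 0 5" --pt "0 0 0.0025 0 5" --pt "0 0 0.003 0 5" --pt "0 0 0.003 0 5" --pt "0 0 0.003 0 5" --pt "0 0 0.003 0 5"

```text
t: 7.37
tcp_pos: [0.4531, 0.1016, 0.0969]
tool_rot: [0.543, 0.839, 0.0, 0.0]
force: [-1.8, -0.6, 7.2]
finger_gap: 0.152
```

Call:
move_arm --pt "0 0 0.001 0 15" --pt "0 0 0.001 0 20" --pt "0 0 0.001 0 25" --pt "0 0 0.001 0 32" --pt "0 0 0 0 38" --pt "0 0 0 0 40" --pt "0 0 -0.01 0 40" --pt "0 0 -0.03 0 40"

```text
t: 8.03
tcp_pos: [0.4524, 0.1015, 0.1078]
tool_rot: [0.544, 0.839, -0.001, -0.001]
force: [0.2, -0.0, 0.1]
finger_gap: 0.405
```

Call:
move_arm --pt "0 0 -0.05 0 40" --pt "0 0 -0.12 0 40" --pt "0 0 -0.2 0 40" --pt "0 0 -0.28 0 40" --pt "0 0 -0.33 0 40" --pt "0 0 -0.33 0 40" --pt "0 0 -0.33 0 40" --pt "0 0 -0.33 0 40"

```text
t: 8.7
tcp_pos: [0.4523, 0.1016, 0.2399]
tool_rot: [0.544, 0.839, -0.0, -0.0]
force: [-0.6, 0.8, 0.3]
finger_gap: 0.4
```

```bash
cat > chk.py <<'E'
import sys
from held2 import *
T={'long':((.4640,-.2712),3.9),'square':((.4677,-.0850),169.0),'oblong':((.4541,.1022),24.5),'round':((.6344,-.0815),162.4)}
k=sys.argv[1]; cams=sys.argv[2:]
c,a=T[k]
for n in cams:
    P0=cloud(n,np.load(f"pics/{n}0_d.npy")); im,d=manip.snapshot(n); P=cloud(n,d); cv2.imwrite(f"pics/chk_{k}_{n}.png",im[:,:,::-1])
    for nm,X,zt in(("before",P0,.076),("now",P,.108)):
        print(n,nm); print(analyse(X,np.array(c),a,OBJ[k][1],zt,PITCH[k]).round(2))
E
python3 chk.py oblong scene; python3 plan.py .65205 .0867 .2 -46.75
```

```text
scene before
[[ -0.1   -0.49  -0.29  73.77 -38.42  37.58]
 [  0.17  -0.39   1.07  73.49 -37.85  37.4 ]
 [ -0.08  -0.48   0.52  73.79 -38.43  35.77]]
scene now
[[ -0.58  -0.42   2.24 105.63 -37.39  36.87]
 [ -0.55  -0.41   1.29 105.77 -38.04  37.29]
 [ -0.47  -0.73   0.65 105.78 -37.63  36.93]]
t 8.75 pos [0.452  0.1015 0.2393] yaw 24.15 tilt 0.14 gap 0.395 F [ 0.4424 -1.0312  0.0824] q [-0.021   0.3164  1.8266  0.      1.001  -0.4424]
delta [-0.2386  0.4414  0.097 ] twist 2.475 down1mm [-0.      0.      0.0025]
```

```bash
python3 plan.py .4484 .2779 .13 -27.5
```

```text
t 8.75 pos [0.452  0.1015 0.2393] yaw 24.15 tilt 0.14 gap 0.395 F [ 0.4424 -1.0312  0.0824] q [-0.021   0.3164  1.8266  0.      1.001  -0.4424]
delta [0.4057 0.1727 0.2733] twist 1.803 down1mm [-0.      0.      0.0025]
```

Call:
move_arm --pt "0.06 0.025 0 0.12 40" --pt "0.12 0.05 0 0.24 40" --pt "0.18 0.075 0 0.36 40" --pt "0.24 0.1 0 0.48 40" --pt "0.3 0.125 0.03 0.6 40" --pt "0.35 0.15 0.06 0.72 40" --pt "0.39 0.165 0.09 0.84 40" --pt "0.405 0.172 0.12 0.95 40"

```text
t: 9.42
tcp_pos: [0.4484, 0.2794, 0.1899]
tool_rot: [0.726, 0.688, -0.001, -0.001]
force: [-0.1, 0.2, 0.8]
finger_gap: 0.403
```

```bash
python3 plan.py .4484 .2779 .07 -27.5
```

```text
t 9.42 pos [0.4484 0.2794 0.1899] yaw -3.12 tilt 0.17 gap 0.403 F [-0.14    0.1979  0.7556] q [0.3452 0.4718 1.7266 0.0008 0.946  0.3991]
delta [-0.0036  0.0011  0.2997] twist 0.851 down1mm [0.     0.     0.0025]
```

Call:
move_arm --pt "-0.002 0 0.05 0.2 40" --pt "-0.004 0 0.1 0.4 40" --pt "-0.004 0 0.15 0.6 40" --pt "-0.004 0 0.2 0.75 40" --pt "-0.004 0 0.25 0.84 40" --pt "-0.004 0 0.275 0.85 40" --pt "-0.004 0 0.28 0.85 40" --pt "-0.004 0 0.28 0.85 40"

```text
t: 10.08
tcp_pos: [0.4486, 0.2755, 0.0789]
tool_rot: [0.854, 0.52, -0.002, -0.0]
force: [0.6, -0.6, 0.2]
finger_gap: 0.398
```

```bash
python3 plan.py .4484 .2779 .0205 -27.5
```

```text
t 10.08 pos [0.4486 0.2755 0.0789] yaw -27.36 tilt 0.19 gap 0.398 F [ 0.5798 -0.5993  0.1882] q [ 0.3384  0.6542  1.8069 -0.      0.6838  0.816 ]
delta [ 0.0054 -0.0028  0.1459] twist 0.005 down1mm [0.     0.     0.0025]
```

Call:
move_arm --pt "0.0035 -0.002 0.02 0.005 40" --pt "0.005 -0.003 0.04 0.005 40" --pt "0.005 -0.003 0.07 0.005 40" --pt "0.005 -0.003 0.1 0.005 40" --pt "0.005 -0.003 0.125 0.005 40" --pt "0.005 -0.003 0.14 0.005 40" --pt "0.005 -0.003 0.145 0.005 40" --pt "0.005 -0.003 0.145 0.005 40"

```text
t: 10.75
tcp_pos: [0.4492, 0.2782, 0.0217]
tool_rot: [0.855, 0.518, -0.0, -0.0]
force: [0.8, 0.5, -0.3]
finger_gap: 0.403
```

```bash
python3 plan.py .4484 .2779 .0205 -27.5;python3 - <<'E'
from h import *
p=manip.snapshot("scene")[0]
cv2.imwrite(f"pics/e.png",cv2.resize(p[60:200,300:440],(560,560),interpolation=2)[:,:,::-1])
E
```

```text
t 10.75 pos [0.4492 0.2782 0.0217] yaw -27.55 tilt 0.04 gap 0.403 F [ 0.8265  0.4677 -0.2794] q [ 0.3429  0.7611  1.821  -0.      0.5602  0.8238]
delta [-0.0016 -0.0013  0.003 ] twist -0.002 down1mm [0.     0.     0.0025]
```

View pics/e.png

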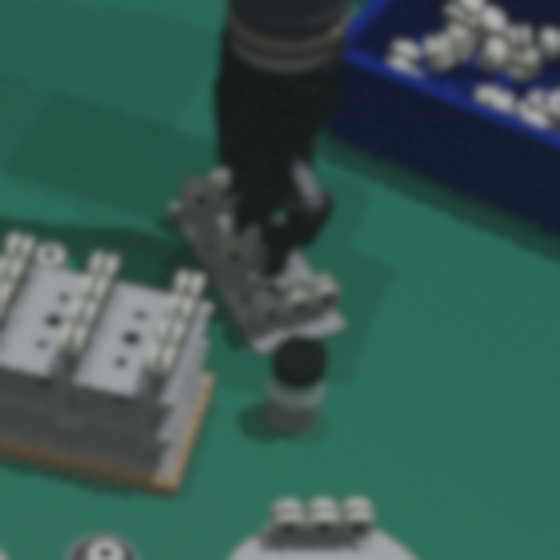

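The fingers straddle the long carrier's middle row at about (275,255) in the crop, clear of the jar. I'll close the gripper here.

Call:
move_arm --pt "-0.001 -0.001 0.001 0 35" --pt "-0.001 -0.001 0.001 0 28" --pt "-0.001 -0.001 0.001 0 22" --pt "-0.001 -0.001 0.001 0 17" --pt "-0.001 -0.001 0.001 0 10" --pt "-0.001 -0.001 0.001 0 5" --pt "-0.001 -0.001 0.001 0 5" --pt "-0.001 -0.001 0.001 0 5" --force 40

```text
t: 11.47
tcp_pos: [0.4487, 0.2782, 0.0222]
tool_rot: [0.855, 0.518, 0.0, -0.0]
force: [-0.8, 0.3, 5.7]
finger_gap: 0.152
```

```bash
python3 plan.py .4640 -.2712 .22 3.9
```

```text
t 11.47 pos [0.4487 0.2782 0.0222] yaw -27.56 tilt 0.01 gap 0.152 F [-0.7679  0.3173  5.651 ] q [0.3431 0.7598 1.8226 0.0002 0.5591 0.8239]
delta [-1.1998  0.6695 -0.4947] twist -1.098 down1mm [-0.      0.      0.0025]
```

Call:
move_arm --pt "0 0 -0.02 0 5" --pt "0 0 -0.1 0 5" --pt "0 0 -0.19 0 5" --pt "0 0 -0.29 0 5" --pt "-0.02 0.01 -0.39 0 5" --pt "-0.07 0.04 -0.47 -0.05 5" --pt "-0.14 0.08 -0.495 -0.1 5" --pt "-0.22 0.12 -0.495 -0.18 5"

```text
t: 12.13
tcp_pos: [0.4533, 0.1779, 0.2236]
tool_rot: [0.83, 0.558, 0.004, 0.002]
force: [1.0, 0.1, -2.1]
finger_gap: 0.153
```

```bash
python3 plan.py .4640 -.2712 .22 3.9
```

```text
t 12.13 pos [0.4533 0.1779 0.2236] yaw -22.16 tilt 0.57 gap 0.153 F [ 0.9524  0.1099 -2.1177] q [ 0.1442  0.3664  1.7989 -0.0002  0.9663  0.531 ]
delta [-1.0298  0.4483  0.0077] twist -0.910 down1mm [-0.     -0.      0.0025]
```

Call:
move_arm --pt "-0.09 0.04 0 -0.1 5" --pt "-0.185 0.08 0 -0.2 5" --pt "-0.28 0.12 0 -0.3 5" --pt "-0.375 0.16 0 -0.4 5" --pt "-0.47 0.2 0 -0.5 5" --pt "-0.565 0.245 0 -0.6 5" --pt "-0.66 0.285 0 -0.7 5" --pt "-0.74 0.32 0 -0.8 5"

```text
t: 12.8
tcp_pos: [0.4557, -0.1476, 0.2199]
tool_rot: [0.703, 0.711, -0.0, 0.0]
force: [0.7, 0.3, -1.5]
finger_gap: 0.152
```

```bash
python3 plan.py .4640 -.2712 .2 3.9
```

```text
t 12.80 pos [ 0.4557 -0.1476  0.2199] yaw 0.59 tilt 0.06 gap 0.152 F [ 0.6839  0.2568 -1.5158] q [-0.5466  0.3652  1.8153 -0.0008  0.9602 -0.5564]
delta [-0.3093  0.0175  0.05  ] twist -0.116 down1mm [ 0.     -0.      0.0025]
```

Call:
move_arm --pt "-0.08 0.005 0 -0.03 5" --pt "-0.15 0.01 0.02 -0.06 5" --pt "-0.22 0.013 0.04 -0.09 5" --pt "-0.28 0.016 0.05 -0.115 5" --pt "-0.305 0.0175 0.05 -0.115 5" --pt "-0.308 0.0175 0.05 -0.115 5" --pt "-0.308 0.0175 0.05 -0.115 5" --pt "-0.308 0.0175 0.05 -0.115 5"

```text
t: 13.47
tcp_pos: [0.4638, -0.2661, 0.1998]
tool_rot: [0.683, 0.73, 0.0, -0.001]
force: [0.0, 1.0, -1.6]
finger_gap: 0.151
```

```bash
python3 plan.py .4640 -.2712 .105 3.9; python3 held2.py long .0222 scene top
python3 - <<'E'
from held2 import *
for n in("scene","top"):
    P=cloud(n,np.load(f"pics/{n}0_d.npy"))
    print(n,"pile\n",analyse(P,np.array([.4640,-.2712]),3.9,.083,.076,.058).round(2))
E
```

```text
t 13.47 pos [ 0.4638 -0.2661  0.1998] yaw 3.84 tilt 0.09 gap 0.151 F [ 0.0233  0.9685 -1.6417] q [-0.7303  0.4646  1.7025  0.0005  0.9761 -0.7976]
delta [-0.0131 -0.0001  0.237 ] twist -0.002 down1mm [-0.      0.      0.0025]
scene row: dang, s mm, tilt along row, ztop, tlo, thi | expect ztop 209.58891303772867
[[ -0.83   1.79  -5.34 205.63 -29.52  -4.78]
 [ -1.78   1.82  23.18 217.49 -29.61  -0.95]
 [ -0.62   1.11   0.5  207.43 -29.04  28.1 ]]
top row: dang, s mm, tilt along row, ztop, tlo, thi | expect ztop 209.66258858328428
[[ -3.7    0.92   3.14 208.09 -11.01  30.08]
 [ -2.36   0.31   0.06 209.54  -8.91  29.81]
 [  1.26   1.63   1.36 208.62 -14.16  29.57]]
scene pile
 [[ -0.2    0.1   -1.2   74.   -29.62  28.22]
 [ -0.31  -0.1    0.81  74.16 -29.09  27.68]
 [  0.26  -0.25  -0.15  73.9  -29.13  28.39]]
top pile
 [[  0.19   0.84   0.57  75.44 -28.45  29.04]
 [  0.04   0.28  -0.99  75.48 -27.56  29.55]
 [ -0.35   0.22   0.17  75.25 -28.46  29.32]]
```

```bash
python3 plan.py .4628 -.2714 .1055 4.1
```

```text
t 13.57 pos [ 0.464 -0.266  0.2  ] yaw 3.89 tilt 0.05 gap 0.153 F [ 0.7083  0.4727 -1.244 ] q [-0.7297  0.4643  1.7024  0.0003  0.9757 -0.7978]
delta [-0.0135 -0.0039  0.2362] twist -0.007 down1mm [-0.      0.      0.0025]
```

Call:
move_arm --pt "-0.0135 -0.004 0.03 -0.007 5" --pt "-0.0135 -0.004 0.075 -0.007 5" --pt "-0.0135 -0.004 0.125 -0.007 5" --pt "-0.0135 -0.004 0.175 -0.007 5" --pt "-0.0135 -0.004 0.21 -0.007 5" --pt "-0.0135 -0.004 0.23 -0.007 5" --pt "-0.0135 -0.004 0.235 -0.007 5" --pt "-0.0135 -0.004 0.235 -0.007 5"

```text
t: 14.23
tcp_pos: [0.4631, -0.2725, 0.1057]
tool_rot: [0.682, 0.732, 0.0, -0.0]
force: [0.4, -0.1, -2.1]
finger_gap: 0.153
```

```bash
python3 plan.py .4628 -.2714 .0982 4.1; python3 held2.py long .0222 scene top
```

```text
t 14.23 pos [ 0.4631 -0.2725  0.1057] yaw 4.06 tilt 0.03 gap 0.153 F [ 0.4146 -0.0606 -2.1448] q [-0.74    0.6156  1.768   0.      0.7586 -0.8109]
delta [ 0.0029 -0.0006  0.0187] twist -0.001 down1mm [-0.      0.      0.0025]
scene row: dang, s mm, tilt along row, ztop, tlo, thi | expect ztop 115.46870538470935
[[ -2.3    2.19  -5.12 111.15 -29.47  -6.72]
 [ -3.4    2.61   9.46 117.57 -28.97  26.57]
 [ -0.04   1.56  -0.64 113.55 -28.82  28.34]]
top row: dang, s mm, tilt along row, ztop, tlo, thi | expect ztop 116.04165833013747
[[ -2.95   0.99  -0.61 115.73  -8.26  29.95]
 [ -2.57   0.73  -2.09 117.28  -2.26  29.89]
 [  2.16   2.31   2.   115.26 -11.21  29.7 ]]
```

Call:
move_arm --pt "0.0025 -0.0015 0.004 0 5" --pt "0.0025 -0.0015 0.008 0 5" --pt "0.0025 -0.0015 0.011 0 5" --pt "0.0025 -0.0015 0.0135 0 5" --pt "0.0025 -0.0015 0.015 0 5" --pt "0.0025 -0.0015 0.0165 0 5" --pt "0.0025 -0.0015 0.018 0 5" --pt "0.0025 -0.0015 0.018 0 5"

```text
t: 15.0
tcp_pos: [0.4623, -0.2723, 0.0983]
tool_rot: [0.682, 0.731, -0.0, -0.0]
force: [0.0, 0.3, -2.6]
finger_gap: 0.152
```

Call:
move_arm --pt "0 0 0.0007 0 5" --pt "0 0 0.0014 0 5" --pt "0 0 0.002 0 5" --pt "0 0 0.0025 0 5" --pt "0 0 0.0025 0 5" --pt "0 0 0.0025 0 5" --pt "0 0 0.0025 0 5" --pt "0 0 0.0025 0 5"

```text
t: 15.67
tcp_pos: [0.4624, -0.2723, 0.0982]
tool_rot: [0.682, 0.731, -0.0, 0.0]
force: [-1.9, 0.6, 5.7]
finger_gap: 0.151
```

Call:
move_arm --pt "0 0 0 0 15" --pt "0 0 0 0 20" --pt "0 0 0 0 25" --pt "0 0 0 0 32" --pt "0 0 0 0 38" --pt "0 0 0 0 40" --pt "0 0 -0.01 0 40" --pt "0 0 -0.03 0 40"

```text
t: 16.33
tcp_pos: [0.4618, -0.2718, 0.1091]
tool_rot: [0.682, 0.731, -0.0, -0.001]
force: [-0.5, 0.2, 0.2]
finger_gap: 0.4
```

Call:
move_arm --pt "0 0 -0.05 0 40" --pt "0 0 -0.12 0 40" --pt "0 0 -0.2 0 40" --pt "0 0 -0.28 0 40" --pt "0 0 -0.28 0 40" --pt "0 0 -0.28 0 40" --pt "0 0 -0.28 0 40" --pt "0 0 -0.28 0 40"

```text
t: 17.0
tcp_pos: [0.4616, -0.2716, 0.2206]
tool_rot: [0.682, 0.731, -0.0, -0.001]
force: [-0.2, 0.1, -0.3]
finger_gap: 0.399
```

```bash
python3 chk.py long scene; python3 plan.py .6407 -.28655 .13 -55.25
```

```text
scene before
[[ -0.2    0.1   -1.2   74.   -29.62  28.22]
 [ -0.31  -0.1    0.81  74.16 -29.09  27.68]
 [  0.26  -0.25  -0.15  73.9  -29.13  28.39]]
scene now
[[ -5.77   1.03  -1.32 105.39 -30.71  24.79]
 [  0.73  -0.29  -0.74 105.94 -30.02  26.94]
 [ -0.6   -0.19  -0.21 106.08 -29.78  27.41]]
t 17.05 pos [ 0.4616 -0.2716  0.2203] yaw 4.00 tilt 0.17 gap 0.397 F [ 0.7923  0.828  -1.2059] q [-0.7406  0.4375  1.6789 -0.      1.0282 -0.8105]
delta [-0.0691  0.4446  0.2247] twist 2.068 down1mm [-0.      0.      0.0025]
```

Call:
move_arm --pt "-0.01 0.06 0 0.12 40" --pt "-0.02 0.12 0 0.25 40" --pt "-0.03 0.18 0 0.37 40" --pt "-0.04 0.24 0 0.5 40" --pt "-0.05 0.3 0 0.62 40" --pt "-0.06 0.36 0.02 0.75 40" --pt "-0.065 0.41 0.04 0.87 40" --pt "-0.07 0.44 0.06 1.0 40"

```text
t: 17.72
tcp_pos: [0.6415, -0.2875, 0.1952]
tool_rot: [0.842, 0.539, -0.0, -0.001]
force: [0.2, -0.7, -0.4]
finger_gap: 0.397
```

```bash
python3 plan.py .6407 -.28655 .1 -55.25
```

```text
t 17.72 pos [ 0.6415 -0.2875  0.1952] yaw -24.77 tilt 0.09 gap 0.397 F [ 0.1568 -0.7009 -0.3853] q [-0.58    0.6838  1.2604  0.0005  1.1989 -0.1479]
delta [ 0.0011 -0.0025  0.238 ] twist 1.064 down1mm [-0.      0.      0.0025]
```

Call:
move_arm --pt "0 0 0.03 0.12 40" --pt "0 0 0.07 0.25 40" --pt "0 0 0.11 0.4 40" --pt "0 0 0.15 0.55 40" --pt "0 0 0.19 0.7 40" --pt "0 0 0.22 0.85 40" --pt "0 0 0.235 1.0 40" --pt "0 0 0.235 1.0 40"

```text
t: 18.38
tcp_pos: [0.6377, -0.2866, 0.0993]
tool_rot: [0.949, 0.314, -0.002, -0.003]
force: [-0.0, 0.0, -1.2]
finger_gap: 0.398
```

```bash
python3 plan.py .6407 -.28655 .045 -55.25
```

```text
t 18.38 pos [ 0.6377 -0.2866  0.0993] yaw -53.36 tilt 0.44 gap 0.398 F [-0.0182  0.0289 -1.1786] q [-0.5818  0.7919  1.3298 -0.      1.0276  0.3496]
delta [0.0064 0.0054 0.1358] twist 0.066 down1mm [0.     0.     0.0025]
```

Call:
move_arm --pt "0.003 0.002 0.02 0.05 40" --pt "0.003 0.002 0.05 0.055 40" --pt "0.003 0.002 0.08 0.055 40" --pt "0.003 0.002 0.11 0.055 40" --pt "0.003 0.002 0.125 0.055 40" --pt "0.003 0.002 0.125 0.055 40" --pt "0.003 0.002 0.125 0.055 40" --pt "0.003 0.002 0.125 0.055 40"

```text
t: 19.05
tcp_pos: [0.6417, -0.288, 0.0539]
tool_rot: [0.953, 0.302, 0.0, 0.0]
force: [1.0, -0.6, 0.5]
finger_gap: 0.397
```

```bash
python3 plan.py .6407 -.28655 .021 -55.25;python3 - <<'E'
from h import *
p=manip.snapshot("scene")[0]
cv2.imwrite(f"pics/f.png",cv2.resize(p[240:380,200:340],(560,560),interpolation=2)[:,:,::-1])
E
```

```text
t 19.05 pos [ 0.6417 -0.288   0.0539] yaw -54.85 tilt 0.05 gap 0.397 F [ 0.9851 -0.6131  0.4786] q [-0.5804  0.8531  1.3413  0.      0.9464  0.3769]
delta [ 0.0001 -0.0045  0.0821] twist 0.014 down1mm [-0.     -0.      0.0025]
```

View pics/f.png

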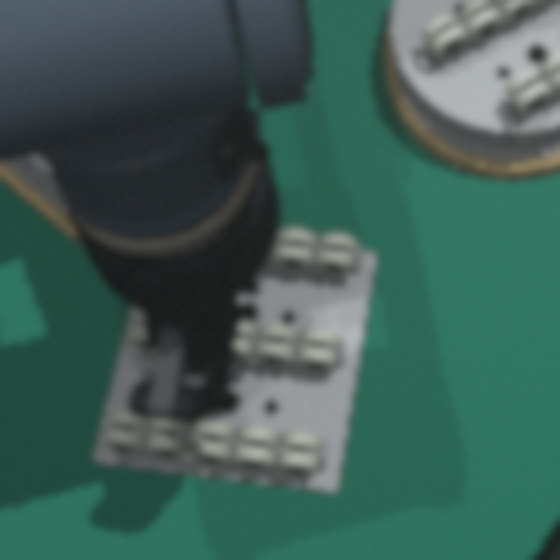

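Call:
move_arm --pt "0 -0.0045 0.01 0.014 34" --pt "0 -0.0045 0.025 0.014 34" --pt "0 -0.0045 0.04 0.014 34" --pt "0 -0.0045 0.055 0.014 34" --pt "0 -0.0045 0.07 0.014 34" --pt "0 -0.0045 0.08 0.014 34" --pt "0 -0.0045 0.081 0.014 34" --pt "0 -0.0045 0.081 0.014 34"

```text
t: 19.77
tcp_pos: [0.64, -0.2862, 0.0204]
tool_rot: [0.954, 0.298, -0.0, -0.0]
force: [0.1, 0.4, -0.1]
finger_gap: 0.341
```

```bash
python3 plan.py .6407 -.28655 .021 -55.25
```

```text
t 19.77 pos [ 0.64   -0.2862  0.0204] yaw -55.27 tilt 0.06 gap 0.341 F [ 0.0971  0.3958 -0.075 ] q [-0.5795  0.8971  1.3531  0.      0.8923  0.3851]
delta [ 0.0009  0.0016 -0.0014] twist -0.001 down1mm [0.     0.     0.0025]
```

Call:
move_arm --pt "0.001 0.0015 -0.0015 0 28" --pt "0.001 0.0015 -0.0015 0 22" --pt "0.001 0.0015 -0.0015 0 18" --pt "0.001 0.0015 -0.0015 0 15" --pt "0.001 0.0015 -0.0015 0 10" --pt "0.001 0.0015 -0.0015 0 5" --pt "0.001 0.0015 -0.0015 0 5" --pt "0.001 0.0015 -0.0015 0 5" --force 40

```text
t: 20.43
tcp_pos: [0.6412, -0.2866, 0.0223]
tool_rot: [0.954, 0.299, 0.0, 0.0]
force: [-0.9, 1.1, 4.5]
finger_gap: 0.15
```

```bash
python3 plan.py .4677 -.0850 .2 -11
```

```text
t 20.43 pos [ 0.6412 -0.2866  0.0223] yaw -55.26 tilt 0.03 gap 0.150 F [-0.8977  1.0555  4.5083] q [-0.5791  0.8953  1.3506  0.0001  0.8952  0.3853]
delta [-0.069  -0.6612 -0.4446] twist -1.545 down1mm [-0.     -0.      0.0025]
```

Call:
move_arm --pt "0 0 -0.02 0 5" --pt "0 0 -0.09 0 5" --pt "0 0 -0.18 0 5" --pt "0 0 -0.27 0 5" --pt "0 0 -0.36 -0.08 5" --pt "-0.005 -0.05 -0.42 -0.2 5" --pt "-0.012 -0.12 -0.445 -0.32 5" --pt "-0.02 -0.2 -0.445 -0.45 5"

```text
t: 21.1
tcp_pos: [0.5906, -0.2271, 0.2032]
tool_rot: [0.914, 0.405, 0.002, 0.004]
force: [0.1, -0.4, -3.1]
finger_gap: 0.152
```

```bash
python3 plan.py .4677 -.0850 .2 -11
```

```text
t 21.10 pos [ 0.5906 -0.2271  0.2032] yaw -42.26 tilt 0.51 gap 0.152 F [ 0.1211 -0.4398 -3.0898] q [-0.5433  0.5785  1.4574 -0.0003  1.0969  0.1945]
delta [ 0.0562 -0.4663  0.004 ] twist -1.091 down1mm [-0.     -0.      0.0025]
```

Call:
move_arm --pt "0.007 -0.08 0 -0.12 5" --pt "0.016 -0.16 0 -0.24 5" --pt "0.025 -0.24 0 -0.37 5" --pt "0.034 -0.32 0 -0.5 5" --pt "0.043 -0.4 0 -0.63 5" --pt "0.05 -0.44 0 -0.76 5" --pt "0.055 -0.46 0 -0.88 5" --pt "0.055 -0.46 0 -1.0 5"

```text
t: 21.77
tcp_pos: [0.4649, -0.0829, 0.1994]
tool_rot: [0.785, 0.619, -0.001, -0.002]
force: [-1.3, 0.3, -2.9]
finger_gap: 0.154
```

```bash
python3 plan.py .4677 -.0850 .16 -11
```

```text
t 21.77 pos [ 0.4649 -0.0829  0.1994] yaw -13.46 tilt 0.22 gap 0.154 F [-1.3089  0.2568 -2.907 ] q [-0.4137  0.3909  1.8502  0.0002  0.9043 -0.1789]
delta [-0.0036  0.0084  0.0984] twist -0.086 down1mm [-0.      0.      0.0025]
```

Call:
move_arm --pt "0 0 0.02 -0.02 5" --pt "0 0 0.05 -0.05 5" --pt "0 0 0.08 -0.06 5" --pt "0 0 0.1 -0.06 5" --pt "0 0 0.1 -0.06 5" --pt "0 0 0.1 -0.06 5" --pt "0 0 0.1 -0.06 5" --pt "0 0 0.1 -0.06 5"

```text
t: 22.43
tcp_pos: [0.4682, -0.0855, 0.1601]
tool_rot: [0.777, 0.629, 0.0, 0.001]
force: [0.1, 0.4, -2.6]
finger_gap: 0.155
```

```bash
python3 plan.py .4677 -.0850 .106 -11; python3 held2.py square .0223 scene top
python3 - <<'E'
from held2 import *
for n in("scene","top"):
    P=cloud(n,np.load(f"pics/{n}0_d.npy"))
    print(n,"pile\n",analyse(P,np.array([.4677,-.0850]),-11,.085,.076,.047).round(2))
E
```

```text
t 22.43 pos [ 0.4682 -0.0855  0.1601] yaw -12.02 tilt 0.07 gap 0.155 F [ 0.1403  0.372  -2.6129] q [-0.4159  0.4608  1.8822 -0.      0.7974 -0.2061]
delta [ 0.0009 -0.0016  0.1353] twist -0.036 down1mm [ 0.     -0.      0.0025]
scene row: dang, s mm, tilt along row, ztop, tlo, thi | expect ztop 169.82356490526453
[[  0.68   1.23  -1.08 167.25 -50.37  -3.05]
 [ -2.22   2.4    1.4  168.8  -51.11  46.58]
 [ -0.5    1.18   0.46 167.2  -50.85  45.49]]
top row: dang, s mm, tilt along row, ztop, tlo, thi | expect ztop 169.91780126142956
[[ -4.06  -1.8  -22.09 187.01  38.67  47.86]]
scene pile
 [[  0.13   0.08   0.03  73.75 -48.33  46.96]
 [ -0.37   0.07   0.12  73.82 -48.67  46.4 ]
 [  0.15  -0.     0.12  73.9  -48.12  47.42]]
top pile
 [[ -0.02   0.6    0.41  75.45 -47.18  49.25]
 [ -0.08   0.37  -0.04  75.71 -47.39  49.27]
 [ -0.04   0.12   0.09  75.36 -47.56  49.11]]
```

```bash
python3 plan.py .4668 -.0833 .106 -11
```

```text
t 22.53 pos [ 0.4681 -0.0854  0.1602] yaw -12.01 tilt 0.07 gap 0.156 F [ 0.8266 -0.4582 -3.0583] q [-0.4158  0.4605  1.8825 -0.      0.7973 -0.2062]
delta [ 0.0044 -0.0044  0.1355] twist -0.035 down1mm [ 0.     -0.      0.0025]
```

Call:
move_arm --pt "0.0045 -0.0045 0.02 -0.035 5" --pt "0.0045 -0.0045 0.045 -0.035 5" --pt "0.0045 -0.0045 0.075 -0.035 5" --pt "0.0045 -0.0045 0.105 -0.035 5" --pt "0.0045 -0.0045 0.125 -0.035 5" --pt "0.0045 -0.0045 0.135 -0.035 5" --pt "0.0045 -0.0045 0.135 -0.035 5" --pt "0.0045 -0.0045 0.135 -0.035 5"

```text
t: 23.2
tcp_pos: [0.4664, -0.083, 0.1057]
tool_rot: [0.772, 0.636, -0.0, -0.0]
force: [1.5, 1.1, -2.2]
finger_gap: 0.151
```

```bash
python3 plan.py .4668 -.0833 .0983 -11;  python3 held2.py square .0223 scene
```

```text
t 23.20 pos [ 0.4664 -0.083   0.1057] yaw -10.99 tilt 0.00 gap 0.151 F [ 1.4521  1.1005 -2.2026] q [-0.4127  0.5618  1.9269 -0.      0.653  -0.2208]
delta [-0.0005  0.0011  0.0184] twist 0.000 down1mm [-0.      0.      0.0025]
scene row: dang, s mm, tilt along row, ztop, tlo, thi | expect ztop 115.37101076644606
[[ -0.49   1.62   2.1  113.48 -51.58  -3.44]
 [  0.8    1.19   0.99 114.79 -50.56  45.97]
 [  0.12   1.34  -0.18 112.63 -50.74  46.25]]
```

Call:
move_arm --pt "0 0.0005 0.004 0 5" --pt "0 0.0005 0.008 0 5" --pt "0 0.0005 0.011 0 5" --pt "0 0.0005 0.0135 0 5" --pt "0 0.0005 0.015 0 5" --pt "0 0.0005 0.0165 0 5" --pt "0 0.0005 0.0175 0 5" --pt "0 0.0005 0.0175 0 5"

```text
t: 23.92
tcp_pos: [0.4665, -0.0831, 0.0986]
tool_rot: [0.772, 0.636, -0.0, -0.0]
force: [-0.4, 1.2, -3.3]
finger_gap: 0.154
```

Call:
move_arm --pt "0 0 0.0007 0 5" --pt "0 0 0.0014 0 5" --pt "0 0 0.002 0 5" --pt "0 0 0.0025 0 5" --pt "0 0 0.0025 0 5" --pt "0 0 0.0025 0 5" --pt "0 0 0.0025 0 5" --pt "0 0 0.0025 0 5"

```text
t: 24.58
tcp_pos: [0.4665, -0.0831, 0.0982]
tool_rot: [0.772, 0.636, 0.0, 0.0]
force: [-1.7, 0.2, 6.2]
finger_gap: 0.151
```

Contact at +6 N. I'll release, with a narrower opening here because the rows are closer.

Call:
move_arm --pt "0 0 0 0 15" --pt "0 0 0 0 20" --pt "0 0 0 0 25" --pt "0 0 0 0 30" --pt "0 0 0 0 34" --pt "0 0 0 0 34" --pt "0 0 -0.01 0 34" --pt "0 0 -0.03 0 34"

```text
t: 25.25
tcp_pos: [0.4659, -0.0828, 0.1094]
tool_rot: [0.772, 0.636, -0.0, -0.001]
force: [-0.1, 0.9, 0.1]
finger_gap: 0.341
```

Call:
move_arm --pt "0 0 -0.05 0 34" --pt "0 0 -0.12 0 34" --pt "0 0 -0.2 0 34" --pt "0 0 -0.25 0 34" --pt "0 0 -0.25 0 34" --pt "0 0 -0.25 0 34" --pt "0 0 -0.25 0 34" --pt "0 0 -0.25 0 34"

```text
t: 25.92
tcp_pos: [0.4656, -0.0827, 0.2088]
tool_rot: [0.772, 0.636, -0.001, -0.001]
force: [-0.2, -0.2, 0.9]
finger_gap: 0.343
```

```bash
python3 chk.py square scene; python3 plan.py .65205 .0867 .13 -46.75
```

```text
scene before
[[  0.15   0.    -0.12  73.9  -47.42  48.12]
 [ -0.37  -0.07  -0.12  73.82 -46.4   48.67]
 [  0.13  -0.08  -0.03  73.75 -46.96  48.33]]
scene now
[[  0.19   0.11   0.37 105.66 -47.38  48.65]
 [  0.15  -0.06   0.16 105.73 -46.8   49.  ]
 [ -0.19  -0.33  -0.17 105.47 -46.58  49.02]]
t 25.97 pos [ 0.4656 -0.0827  0.2086] yaw -11.00 tilt 0.17 gap 0.342 F [ 0.3503 -0.4098  0.1899] q [-0.4127  0.3764  1.8395 -0.      0.9285 -0.2207]
delta [0.5045 0.3773 0.1958] twist 1.248 down1mm [-0.      0.      0.0025]
```

Call:
move_arm --pt "0.06 0.045 0 0.12 34" --pt "0.13 0.095 0 0.25 34" --pt "0.2 0.15 0 0.37 34" --pt "0.27 0.2 0 0.5 34" --pt "0.34 0.25 0 0.62 34" --pt "0.41 0.305 0.02 0.75 34" --pt "0.47 0.35 0.05 0.87 34" --pt "0.505 0.377 0.08 1.0 34"

```text
t: 26.63
tcp_pos: [0.6551, 0.089, 0.1759]
tool_rot: [0.905, 0.425, 0.0, -0.0]
force: [1.0, -0.9, 0.5]
finger_gap: 0.34
```

```bash
python3 plan.py .65205 .0867 .1 -46.75
```

```text
t 26.63 pos [0.6551 0.089  0.1759] yaw -39.72 tilt 0.05 gap 0.340 F [ 0.9821 -0.8954  0.5374] q [-0.0341  0.6495  1.3971  0.0009  1.0945  0.6589]
delta [-0.0094 -0.0022  0.1899] twist 0.245 down1mm [-0.      0.      0.0025]
```

Call:
move_arm --pt "-0.008 0 0.04 0.1 34" --pt "-0.008 0 0.1 0.2 34" --pt "-0.008 0 0.17 0.245 34" --pt "-0.008 0 0.24 0.245 34" --pt "-0.008 0 0.29 0.245 34" --pt "-0.008 0 0.305 0.245 34" --pt "-0.008 0 0.305 0.245 34" --pt "-0.008 0 0.305 0.245 34"

```text
t: 27.3
tcp_pos: [0.6511, 0.0839, 0.0553]
tool_rot: [0.929, 0.369, -0.0, -0.0]
force: [0.6, -0.6, 0.4]
finger_gap: 0.339
```

```bash
python3 plan.py .65205 .0867 .0215 -46.75;python3 - <<'E'
from h import *
p=manip.snapshot("scene")[0]
cv2.imwrite(f"pics/g.png",cv2.resize(p[130:270,310:450],(560,560),interpolation=2)[:,:,::-1])
E
```

```text
t 27.30 pos [0.6511 0.0839 0.0553] yaw -46.67 tilt 0.05 gap 0.339 F [ 0.5509 -0.5889  0.3987] q [-0.0417  0.8041  1.4736 -0.      0.8647  0.7728]
delta [ 0.0066 -0.0033  0.0845] twist 0.003 down1mm [0.     0.     0.0025]
```

View pics/g.png

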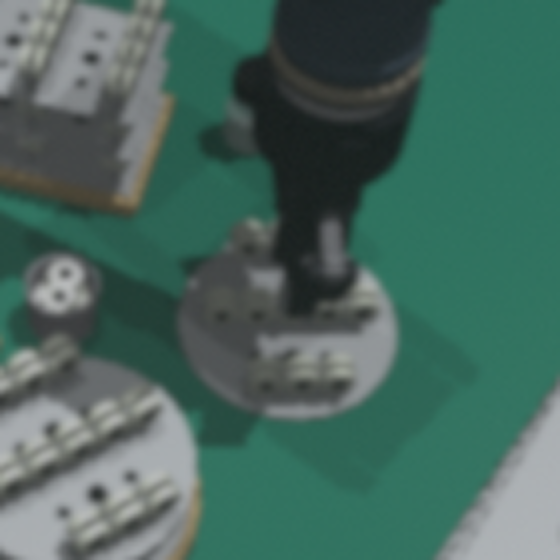

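Call:
move_arm --pt "0.0065 -0.0033 0.01 0.003 34" --pt "0.0065 -0.0033 0.025 0.003 34" --pt "0.0065 -0.0033 0.04 0.003 34" --pt "0.0065 -0.0033 0.055 0.003 34" --pt "0.0065 -0.0033 0.07 0.003 34" --pt "0.0065 -0.0033 0.08 0.003 34" --pt "0.0065 -0.0033 0.083 0.003 34" --pt "0.0065 -0.0033 0.083 0.003 34"

```text
t: 28.02
tcp_pos: [0.6516, 0.0867, 0.0217]
tool_rot: [0.93, 0.368, -0.001, -0.0]
force: [-0.5, -0.5, 0.8]
finger_gap: 0.338
```

```bash
python3 plan.py .65205 .0867 .0215 -46.75
```

```text
t 28.02 pos [0.6516 0.0867 0.0217] yaw -46.76 tilt 0.08 gap 0.338 F [-0.4725 -0.5325  0.8424] q [-0.0374  0.8544  1.4779 -0.      0.8106  0.7787]
delta [0.0009 0.0008 0.0006] twist -0.000 down1mm [0.     0.     0.0025]
```

Call:
move_arm --pt "0.001 0.001 0 0 28" --pt "0.001 0.001 0 0 22" --pt "0.001 0.001 0 0 18" --pt "0.001 0.001 0 0 15" --pt "0.001 0.001 0 0 10" --pt "0.001 0.001 0 0 5" --pt "0.001 0.001 0 0 5" --pt "0.001 0.001 0 0 5" --force 40

```text
t: 28.68
tcp_pos: [0.6528, 0.0868, 0.023]
tool_rot: [0.93, 0.368, 0.0, 0.0]
force: [-1.5, 1.5, 4.4]
finger_gap: 0.156
```

```bash
python3 plan.py .6344 -.0815 .17 -17.6
```

```text
t 28.68 pos [0.6528 0.0868 0.023 ] yaw -46.75 tilt 0.03 gap 0.156 F [-1.4946  1.482   4.445 ] q [-0.0372  0.8532  1.4758  0.0002  0.8121  0.7787]
delta [-0.3216  0.2752 -0.3677] twist -1.018 down1mm [-0.     -0.      0.0025]
```

Call:
move_arm --pt "0 0 -0.02 0 5" --pt "0 0 -0.09 0 5" --pt "0 0 -0.18 0 5" --pt "0 0 -0.27 0 5" --pt "0 0 -0.34 -0.08 5" --pt "-0.03 0.03 -0.367 -0.2 5" --pt "-0.08 0.07 -0.367 -0.32 5" --pt "-0.14 0.12 -0.367 -0.45 5"

```text
t: 29.35
tcp_pos: [0.645, 0.014, 0.1708]
tool_rot: [0.881, 0.473, 0.001, 0.001]
force: [-0.5, -0.7, -1.7]
finger_gap: 0.153
```

```bash
python3 plan.py .6344 -.0815 .17 -17.6
```

```text
t 29.35 pos [0.645  0.014  0.1708] yaw -33.51 tilt 0.15 gap 0.153 F [-0.4656 -0.7311 -1.7029] q [-0.1513  0.6351  1.4464  0.0001  1.0574  0.4336]
delta [-0.2137  0.1096  0.0021] twist -0.555 down1mm [-0.     -0.      0.0025]
```

Call:
move_arm --pt "-0.06 0.03 0 -0.12 5" --pt "-0.12 0.06 0 -0.24 5" --pt "-0.17 0.085 0 -0.36 5" --pt "-0.2 0.102 0 -0.48 5" --pt "-0.207 0.106 0 -0.54 5" --pt "-0.207 0.106 0 -0.54 5" --pt "-0.207 0.106 0 -0.54 5" --pt "-0.207 0.106 0 -0.54 5"

```text
t: 30.02
tcp_pos: [0.6334, -0.0785, 0.1691]
tool_rot: [0.811, 0.585, -0.0, -0.0]
force: [0.7, 0.1, -2.6]
finger_gap: 0.154
```

```bash
python3 plan.py .6344 -.0815 .107 -17.6; python3 held2.py round .023 scene top
python3 - <<'E'
from held2 import *
for n in("scene","top"):
    P=cloud(n,np.load(f"pics/{n}0_d.npy"))
    print(n,"pile\n",analyse(P,np.array([.6344,-.0815]),-17.6,.068,.076,.047).round(2))
    print(n,"loose\n",analyse(P,np.array([.65205,.0867]),-46.75,.068,.032,.047).round(2))
E
```

```text
t 30.02 pos [ 0.6334 -0.0785  0.1691] yaw -18.41 tilt 0.05 gap 0.154 F [ 0.659   0.1294 -2.562 ] q [-0.2982  0.6301  1.4638  0.0001  1.0485  0.0231]
delta [-0.0063  0.0048  0.1551] twist -0.028 down1mm [-0.      0.      0.0025]
scene row: dang, s mm, tilt along row, ztop, tlo, thi | expect ztop 178.05627645997095
[[ -1.62   1.6    2.97 176.43 -30.95  -1.74]
 [ -0.13   1.17   1.03 177.01 -50.45  46.87]
 [ -0.35   1.01  -0.88 176.02 -30.36  26.4 ]]
top row: dang, s mm, tilt along row, ztop, tlo, thi | expect ztop 178.0899998712652
[[  0.86   1.75  -0.49 177.86 -49.58  47.87]]
scene pile
 [[ -0.6    0.13  -0.11  74.22 -29.61  27.91]
 [  0.16   0.09  -0.52  73.7  -48.68  47.59]
 [ -0.4    0.01  -0.54  73.84 -29.4   27.58]]
scene loose
 [[ -0.31   0.     0.03  29.85 -29.84  28.16]
 [  0.19   0.09  -0.44  29.87 -48.51  46.51]
 [ -0.32  -0.02  -0.24  30.3  -29.33  27.78]]
top pile
 [[ -0.08   0.13   0.02  75.3  -28.87  28.71]
 [  0.19   0.07  -0.18  75.53 -48.08  48.82]
 [ -0.61  -0.22  -0.23  75.46 -28.62  28.98]]
top loose
 [[ -0.28   0.24   1.22  31.67 -28.14  29.11]
 [  0.01   0.06  -0.12  31.31 -48.9   48.6 ]
 [ -0.11  -0.22   1.11  31.8  -28.4   29.31]]
```

```bash
python3 plan.py .6337 -.0801 .107 -17.5
```

```text
t 30.12 pos [ 0.6336 -0.0782  0.1692] yaw -18.36 tilt 0.03 gap 0.151 F [-0.3799  0.2035 -2.1679] q [-0.2975  0.6301  1.4636  0.0001  1.0485  0.0228]
delta [-0.0045  0.0018  0.1554] twist -0.030 down1mm [-0.      0.      0.0025]
```

Call:
move_arm --pt "-0.0045 0.002 0.02 -0.03 5" --pt "-0.0045 0.002 0.05 -0.03 5" --pt "-0.0045 0.002 0.085 -0.03 5" --pt "-0.0045 0.002 0.12 -0.03 5" --pt "-0.0045 0.002 0.145 -0.03 5" --pt "-0.0045 0.002 0.155 -0.03 5" --pt "-0.0045 0.002 0.155 -0.03 5" --pt "-0.0045 0.002 0.155 -0.03 5"

```text
t: 30.78
tcp_pos: [0.634, -0.0809, 0.107]
tool_rot: [0.807, 0.591, -0.0, -0.0]
force: [-0.1, -0.1, -2.3]
finger_gap: 0.155
```

```bash
python3 plan.py .6337 -.0801 .099 -17.5;  python3 held2.py round .023 scene top
```

```text
t 30.78 pos [ 0.634  -0.0809  0.107 ] yaw -17.53 tilt 0.02 gap 0.155 F [-0.0732 -0.139  -2.2524] q [-0.3015  0.713   1.5012 -0.      0.9277  0.0044]
delta [ 0.0017 -0.0014  0.02  ] twist -0.001 down1mm [0.     0.     0.0025]
scene row: dang, s mm, tilt along row, ztop, tlo, thi | expect ztop 116.00974604569828
[[  0.09   1.47   4.23 114.84 -31.09  -1.42]
 [ -1.04   1.57   0.24 115.22 -50.43  46.72]
 [  0.22   0.9   -0.83 113.96 -30.46  26.65]]
top row: dang, s mm, tilt along row, ztop, tlo, thi | expect ztop 116.64716025871097
[]
```

Call:
move_arm --pt "0.0018 -0.0014 0.004 0 5" --pt "0.0018 -0.0014 0.008 0 5" --pt "0.0018 -0.0014 0.0115 0 5" --pt "0.0018 -0.0014 0.0145 0 5" --pt "0.0018 -0.0014 0.0165 0 5" --pt "0.0018 -0.0014 0.018 0 5" --pt "0.0018 -0.0014 0.019 0 5" --pt "0.0018 -0.0014 0.019 0 5"

```text
t: 31.55
tcp_pos: [0.6336, -0.0801, 0.0996]
tool_rot: [0.807, 0.591, -0.0, -0.0]
force: [0.1, 1.3, -2.5]
finger_gap: 0.151
```

Call:
move_arm --pt "0 0 0.0007 0 5" --pt "0 0 0.0014 0 5" --pt "0 0 0.002 0 5" --pt "0 0 0.0025 0 5" --pt "0 0 0.0025 0 5" --pt "0 0 0.0025 0 5" --pt "0 0 0.0025 0 5" --pt "0 0 0.0025 0 5"

```text
t: 32.22
tcp_pos: [0.6337, -0.0801, 0.099]
tool_rot: [0.807, 0.591, 0.0, 0.0]
force: [-1.2, 0.2, 0.5]
finger_gap: 0.156
```

Call:
move_arm --pt "0 0 0.0005 0 5" --pt "0 0 0.001 0 5" --pt "0 0 0.001 0 5" --pt "0 0 0.001 0 5" --pt "0 0 0.001 0 5" --pt "0 0 0.001 0 5" --pt "0 0 0.001 0 5" --pt "0 0 0.001 0 5"

```text
t: 32.88
tcp_pos: [0.6337, -0.0801, 0.0989]
tool_rot: [0.807, 0.591, 0.0, 0.0]
force: [-2.6, -0.3, 6.2]
finger_gap: 0.153
```

Call:
move_arm --pt "0 0 0 0 15" --pt "0 0 0 0 20" --pt "0 0 0 0 25" --pt "0 0 0 0 30" --pt "0 0 0 0 34" --pt "0 0 0 0 34" --pt "0 0 -0.01 0 34" --pt "0 0 -0.03 0 34"

```text
t: 33.55
tcp_pos: [0.6329, -0.0799, 0.1096]
tool_rot: [0.807, 0.591, -0.001, -0.001]
force: [-0.4, -0.1, -0.5]
finger_gap: 0.34
```

Call:
move_arm --pt "0 0 -0.05 0 34" --pt "0 0 -0.12 0 34" --pt "0 0 -0.2 0 34" --pt "0 0 -0.28 0 34" --pt "0 0 -0.36 0 34" --pt "0 0 -0.42 0 34" --pt "0 0 -0.42 0 34" --pt "0 0 -0.42 0 34"

```text
t: 34.22
tcp_pos: [0.6346, -0.0803, 0.2813]
tool_rot: [0.807, 0.591, 0.002, 0.002]
force: [0.2, -0.6, -0.6]
finger_gap: 0.338
```

```bash
python3 chk.py round scene; python3 plan.py .25 .55 .27
```

```text
scene before
[[ -0.4   -0.01   0.54  73.84 -27.58  29.4 ]
 [  0.16  -0.09   0.52  73.7  -47.59  48.68]
 [ -0.6   -0.13   0.11  74.22 -27.91  29.61]]
scene now
[[ -0.13  -0.04   0.97 105.9  -28.12  28.77]
 [  0.06  -0.19  -0.15 106.03 -47.32  48.96]
 [  0.77  -0.19  -0.78 105.8  -28.31  29.19]]
t 34.27 pos [ 0.6335 -0.08    0.2792] yaw -17.53 tilt 0.07 gap 0.344 F [-0.9335  0.5831 -0.7512] q [-0.3004  0.5091  1.3557 -0.      1.2755  0.0056]
delta [ 1.2131 -1.3886  0.0213] twist -0.000 down1mm [-0.     -0.      0.0025]
```

Round is placed within about 0.3 mm. Next I'll move the arm aside to clear the views for a final check.

Call:
move_arm --pt "0.06 -0.07 0 0 34" --pt "0.13 -0.15 0 0 34" --pt "0.2 -0.23 0 0 34" --pt "0.27 -0.31 0 0 34" --pt "0.34 -0.39 0 0 34" --pt "0.41 -0.47 0 0 34" --pt "0.48 -0.55 0 0 34" --pt "0.52 -0.6 0 0 34"

```text
t: 34.93
tcp_pos: [0.4639, 0.1926, 0.2767]
tool_rot: [0.806, 0.591, -0.002, -0.002]
force: [0.5, -0.5, 0.4]
finger_gap: 0.344
```

```bash
python3 plan.py .25 .55 .27
```

```text
t 34.93 pos [0.4639 0.1926 0.2767] yaw -17.47 tilt 0.29 gap 0.344 F [ 0.4547 -0.5413  0.4006] q [0.1702 0.3206 1.6896 0.001  1.1364 0.4747]
delta [ 0.6917 -0.7783  0.0194] twist -0.000 down1mm [0.     0.     0.0025]
```

Call:
move_arm --pt "0.06 -0.07 0 0 34" --pt "0.13 -0.15 0 0 34" --pt "0.2 -0.23 0 0 34" --pt "0.27 -0.31 0 0 34" --pt "0.34 -0.39 0 0 34" --pt "0.41 -0.47 0 0 34" --pt "0.48 -0.55 0 0 34" --pt "0.5 -0.56 0 0 34"

```text
t: 35.6
tcp_pos: [0.3097, 0.4516, 0.2767]
tool_rot: [0.805, 0.593, -0.002, -0.001]
force: [1.3, -1.2, 0.2]
finger_gap: 0.335
```

```bash
python3 plan.py .25 .55 .27; for k in long square oblong round; do echo $k; python3 chk.py $k top scene; done; python3 -c "
import cv2
for n in('top','scene'): cv2.imwrite('pics/fin_%s.png'%n,cv2.imread('pics/chk_round_%s.png'%n))"
python3 - <<'E'
from h import *
for f in("pics/top0.png","pics/fin_top.png"):
    im=cv2.imread(f); 
    h=cv2.cvtColor(im,cv2.COLOR_BGR2HSV); m=((im.max(2)<62)).astype(np.uint8)
    sub=m[185:215,215:255]; ys,xs=np.nonzero(sub); print("jar",xs.mean()+215,ys.mean()+185,len(xs))
    g=((h[...,1]<90)).astype(np.uint8)[180:215,303:338]; n,l,s,c=cv2.connectedComponentsWithStats(g); i=1+np.argmax(s[1:,4]); print("pot",c[i]+[303,180],s[i,4])
E
```

```text
t 35.60 pos [0.3097 0.4516 0.2767] yaw -17.28 tilt 0.24 gap 0.335 F [ 1.3193 -1.1904  0.2011] q [0.7643 0.3839 1.585  0.0026 1.1763 1.0649]
delta [ 0.1907 -0.2154  0.0172] twist -0.000 down1mm [0.     0.     0.0025]
long
top before
[[  0.19   0.84   0.57  75.44 -28.45  29.04]
 [  0.04   0.28  -0.99  75.48 -27.56  29.55]
 [ -0.35   0.22   0.17  75.25 -28.46  29.32]]
top now
[[  0.37   0.34  -0.24 107.57 -29.12  28.62]
 [  0.07   0.2   -0.58 107.56 -28.99  28.52]
 [  0.6   -0.15  -0.87 107.93 -28.73  28.58]]
scene before
[[ -0.2    0.1   -1.2   74.   -29.62  28.22]
 [ -0.31  -0.1    0.81  74.16 -29.09  27.68]
 [  0.26  -0.25  -0.15  73.9  -29.13  28.39]]
scene now
[[  0.04  -0.15   0.57 105.64 -30.25  26.71]
 [ -0.65  -0.28  -0.7  106.04 -29.92  26.75]
 [ -0.11  -0.23  -0.66 105.96 -29.78  27.48]]
square
top before
[[ -0.04  -0.12  -0.09  75.36 -49.11  47.56]
 [ -0.08  -0.37   0.04  75.71 -49.27  47.39]
 [ -0.02  -0.6   -0.41  75.45 -49.25  47.18]]
top now
[[  0.01  -0.08  -0.19 107.67 -49.36  48.06]
 [  0.11  -0.49  -0.27 107.56 -49.    48.04]
 [  0.    -0.65   0.08 107.33 -48.96  48.
[... 930 characters left out ...]
23  75.46 -28.98  28.62]
 [  0.19  -0.07   0.18  75.53 -48.82  48.08]
 [ -0.08  -0.13  -0.02  75.3  -28.71  28.87]]
top now
[[ -0.19   0.03  -0.24 107.29 -29.49  28.55]
 [  0.06  -0.11  -0.14 107.47 -49.    47.83]
 [ -0.14  -0.29  -0.23 107.47 -29.2   28.73]]
scene before
[[ -0.4   -0.01   0.54  73.84 -27.58  29.4 ]
 [  0.16  -0.09   0.52  73.7  -47.59  48.68]
 [ -0.6   -0.13   0.11  74.22 -27.91  29.61]]
scene now
[[ -0.68  -0.1    0.27 105.76 -27.94  28.91]
 [  0.01  -0.24  -0.13 106.17 -47.39  48.71]
 [  0.72  -0.24   0.37 106.23 -27.79  28.77]]
jar 231.41071428571428 199.5297619047619 168
pot [319.827  196.6622] 370
jar 231.20731707317074 199.5487804878049 164
pot [319.9088 196.732 ] 362
```

View pics/fin_top.png

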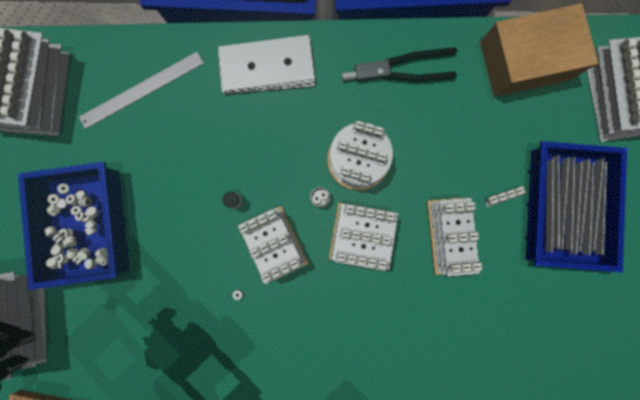

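View pics/fin_scene.png

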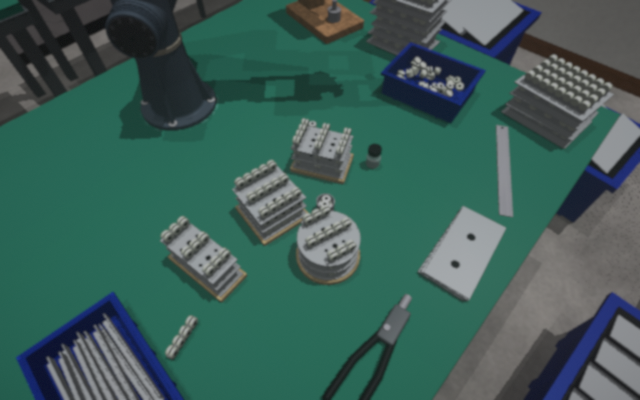

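```bash
python3 -c "
from station import manip
s=manip.sense(); print(s['t'],s['tcp_pos'],s['qd'],s['force']); print(manip.sign_off())"
```

```text
36.0 [0.31498203 0.44730233 0.27807235] [ 0.00174273 -0.00295058 -0.00802539  0.00368066  0.00096534  0.00069296] [0.33849041 0.50823136 0.19977944]
the job is handed in; nothing more can be done
None
```

All four loose carriers are now stacked bushes up on the piles of their own type, and I handed the job in at 36 s of the 115 s allowed. Each was gripped by its middle row and lowered slowly until it touched. Measured force on contact was about 6–7 N.

- **Square, oblong and round:** in the final check from both cameras, their rows lie over the rows beneath to within about 0.5 mm. The square and round show no clear turn, and the oblong is off by about 0.3–0.5°.
- **Long:** it sits about 0.7–1 mm off along its rows, and well under 1 mm across them.
- **Heights:** the bush tops measured 105.5–107.9 mm, which is 32 mm above the earlier readings, so all four lie flat. The two cameras disagree by about 1.5–2 mm in height and 1 mm sideways, within their calibration. I compared positions before and after with the same camera each time.
- **Pot and jar:** both are standing and moved less than 0.3 px in the top view.

No check failed. The middle-row readings while a carrier was held were upset by the fingers, so I used the outer rows and row ends for the final alignment.

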